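# Squeeze the new pad onto a camera plate in a locking clamp

## Robot

A 7-joint arm with a two-finger parallel gripper is mounted at the origin on the work surface. World frame = base frame: x ahead of the robot, y to its left, z up, the work surface at z = 0. Lengths are in mm, angles in rad, forces in N, time in s.
With the tool pointing down it reaches from about 400 to 875 mm from the base axis. Payload 4.4 kg.
Tool frame: the origin (TCP) lies midway between the tips of the shut fingers; the grasp point (between the pads) lies 19 mm behind it (ctrl.pinch_z is the distance from the TCP to the grasp point, in mm); z points along the fingers, y is the line along which they close (so a half turn about z gives the same grasp; the last joint's range is limited). The gripper opens to 85 mm and grips with 20 to 120 N. Pads are 22 mm wide; open, the fingers measure 114 mm over their backs; the gripper's body (76 mm by 85 mm) begins 54 mm behind the grasp point. The pads swing forward as they close: fully open they stand 13 mm farther back than shut.
Start: joints at [1.27, 0.628, 0.038, 1.517, -0.027, 0.996, -0.02], TCP at [151.249, -632.172, 231.313] pointing down, gripper open.
Joint ranges: [-3.06, 3.06], [-0.37, 2.12], [-1.25, 1.32], [0.18, 2.47], [-1.1, 4.24], [0.23, 1.98], [-2.94, 2.94]. Speed limits (rad/s): [2.57, 2.57, 3.14, 3.14, 3.14, 3.14, 3.14].

## Interface

Orientations are given as [roll, pitch, yaw] about the fixed x, y, z axes, in that order (R = Rz(yaw) Ry(pitch) Rx(roll)).
In Python, from cell import read_state, cams, order, ctrl gives the robot as it stands.
- The arm moves only by the tool move_arm, never from a script. Its argument "targets" is text: rows parted by semicolons, each of 7 numbers parted by spaces: the gripper's target within -1 to 1 (fully open at 1, half-way at 0, shut at -1), then the shift along the tool's x, y, z in cm, then the turn, a rotation vector about the tool's x, y, z in degrees. A call has 1 to 5 rows; each row shifts and turns the commanded pose from where the row before left it, along the tool's axes as they then stand; what a row does not reach is not made up. A row lasts 1/12 s, in which the tool goes at most 41.7 mm and 7.16 degrees, less where a joint would pass 70% of its speed; a pose out of reach is approached as far as the arm can. A call with a gripper value outside its range is refused whole. The fingers move at their own pace and stop on an object; the grip force is fixed at half the most. Time passes only in rows, so rows that do not move let the fingers close. It gives the time, the measured TCP pose, the force, the opening and the grip force at its end, in the units of the state.
- read_state(): the state, without advancing time (a new reading comes with each control period).
- cams.get_image(name): name is "scene" or "top" or "wrist"; returns a dict with "color" (420x560x3 uint8, red, green, blue), "fovy" (degrees; the focal length in pixels is half the picture's height over the tangent of half this angle, whatever the lens; pixels are square), "cx", "cy" (the principal point, pixels), "k1" (the pictures are not rectified: a ray, as slopes to the right and down, at radius r is drawn at 1 + k1 r^2 times it, then the intrinsics apply), "rvec" (rotation vector, rad) and "tvec" (3), from world to camera coordinates, as OpenCV has them. Camera axes: x right, y down, z forward; pixel columns grow to the right and rows downward; lengths in mm; the calibration is good to about 2 mm. A picture is of the moment at which its call begins. There is no depth.
- order.finish_job(): hands the job in; it is judged then, once.
The state is a dict: "clock": time; "qpos": joint angles; "qd": joint speeds; "tau": joint torques, N m; "eef_pos": TCP position; "tool_rot": TCP orientation; "force": force on the tool from outside, world axes, zero at the start; "torque": the same for the moment, N m; "width": finger opening in mm; "gripper_force": force on a finger pad.
Only numpy, scipy, OpenCV 4.12 (cv2) and the standard library are available. Lean on these libraries where they do the work, as an engineer would, in place of code of your own. Each camera call takes 0.05 s, during which the arm holds its last target. There are 200 camera calls.

## Task

Pick up the long camera plate and, keeping hold of it until it rests there (not dropping it), set it flat on the clamp's sloping anvil against the two stops, pad up and squarely under the clamp's foot. Push the clamp's handle fully down so that it snaps over centre, take the hand away and see that it stays locked on the plate for about a second; then press down the release lever at the tail, without touching the handle, so that the clamp springs open. Leave the plate lying free in its place on the anvil and do not disturb the other things.

Things in the scene. Friction and masses are not known exactly. Their poses are not given: they have to be found in the camera images.
- plate: long camera plate lying pad up on the worktop: aluminium bar 160 mm long (its y), 40 mm wide (its x), 12 mm thick (z up), 0.14 to 0.28 kg. A black rubber pad, 34 x 44 x 3 mm, is stuck on top near the +y end, y = 34 to 78 mm. Origin: centre of the underside. Grip it across the 40 mm width on the bare part, about 30 mm to the -y side of its middle
- pad_end (a point): centre of the pad's top face, at [0, 56, 15] mm in the plate's frame
- anvil: steel bar 24 mm wide (x) of the fixed bench clamp, tilted 30 degrees to face the robot. Origin: on its top face, 100 mm above the worktop, where the centre of the plate's underside belongs, plate axes parallel to the anvil's. x: up the slope, away from the robot; y: along the bar towards jaw, handle and lever (from -84 to +222 mm); z: square out of the face. Fingers can hang past both sides of the bar
- stop (a point): top of one of the two stops on the low side of the anvil, which bear on the plate's lower long edge. Stop face at x = -21 mm in the anvil frame, stops 12 mm wide along y at y = -68 and +55 mm, rising 7 mm above the anvil face
- way_in (a point): point [0, -60, 13] mm in the anvil frame. The open jaw overhangs the plate's place, so bring the centre of the plate's underside here first (already tilted like the anvil), slide it 60 mm along anvil +y beneath the jaw, then lower it 13 mm
- jaw: clamp jaw, driven by the handle, hinged at its origin, [0, 102, 46] mm in the anvil frame; it reaches to -y with a sprung rubber foot 22 mm square that bears on the pad at about y = 56 mm with about 30 N. Open, it overhangs the anvil from y = 35 mm on, 37 to 84 mm above its face. Side plates beside the hinge start at y = 94 mm
- handle (a joint): clamp handle angle, rad: 0 = open (its spring holds it there), pointing 73 degrees up from anvil +y; 1.19 = locked at its stop, 5 degrees above +y. With the plate in, the foot meets it at about 0.7; dead centre at 1.05; past that it stays locked by itself, before that it springs back open. Pushing at the grip takes up to about 7 N
- handle_hinge (a point): handle's hinge, at [0, 118, 12] mm in the anvil frame, axis parallel to anvil x. The handle is a cranked bar, 20 mm wide, 16 mm thick, with a black sleeve, running from 10 to 110 mm out; its upper face runs parallel to the line from the hinge, 33 mm above it (on the side away from the bar when closed)
- handle_grip (a point): point on the handle's upper face, 85 mm out from its hinge (and 33 mm above the hinge line), where to push (towards anvil +y, then down, along the arc); moves with the handle
- release (a joint): release lever angle, rad: 0 = at rest (sprung, returns), 0.5 = fully pressed. A see-saw hinged at [0, 205, 16] mm in the anvil frame, axis parallel to x. Pressing its paddle towards anvil -z (about 3 N) lifts a nose under the locked handle past centre, at 0.2 to 0.45 rad, and the handle springs open
- release_pad (a point): middle of the top of the release lever's flat steel paddle, 26 mm wide (x), 42 mm long (y), beyond the handle's end; at rest at [0, 260, 27] mm in the anvil frame; goes down about 28 mm when fully pressed
- short_plate: bystander: bare aluminium plate 90 x 40 x 12 mm, no pad; origin at the centre of its underside
- pot: bystander: green ceramic pot with closed lid, 72 mm across, 75 mm tall; origin at the centre of its underside
- lens_pen: bystander: black aluminium lens pen, 135 mm long, 15 mm thick, lying; origin at the centre of its underside
- lens: bystander: black camera lens standing, 76 mm across, 90 mm tall; origin at the centre of its underside
- lens_cap: bystander: black lens cap, 72 mm across, 9 mm thick; origin at the centre of its underside
- filter_ring: bystander: dark filter ring, 78 mm across, 9 mm thick; origin at the centre of its underside
Mind the look-alikes: they are no part of the job. Leave any blue, green or orange look-alike of the plate alone.

How it is judged:
By the outcome, as a careful person would: the job done as asked, in the order asked, and still so for the second after the job is handed in, with the robot touching nothing.
It also fails if it takes over 58 s, if anything falls off the work surface, if the arm or the gripper's body presses on something with over 40 N, if the wrist force passes 120 N, or if a joint passes its speed limit or range.

## Working session

There is one attempt and no reset: what is moved stays moved. The work goes in short steps, Python scripts to look and compute and a tool call to move; the robot and the scene stay as the last step left them, time stands still between calls to the robot, and variables do not carry over. Pictures are saved under pics/ and viewed, at most 10 in all, crops included, and the job is handed in when it is done.

Besides the shell and the picture viewer there is one more tool, called after "Emit:" as a command line: name --argument value ..., lists and objects as JSON in quotes. move_arm: Moves the arm, as the interface text tells. Its arguments: {"type":"object","properties":{"targets":{"type":"string"}},"required":["targets"]}

```bash
mkdir -p pics; ls; cat > h.py <<'E'
import numpy as np, cv2
from scipy.spatial.transform import Rotation as Rn
from cell import read_state, cams, order, ctrl
def cam(n,save=None):
    d=cams.get_image(n)
    if save: cv2.imwrite('pics/'+save+'.png',d['color'][:,:,::-1])
    return d
def par(d):
    f=d['color'].shape[0]/2/np.tan(np.radians(d['fovy'])/2)
    R=Rn.from_rotvec(np.ravel(d['rvec'])).as_matrix(); return f,R,np.ravel(d['tvec'])
def ray(d,p):
    f,R,t=par(d); s=np.array([(p[0]-d['cx'])/f,(p[1]-d['cy'])/f]); u=s.copy()
    for _ in range(30): u=s/(1+d['k1']*(u@u))
    v=R.T@np.array([u[0],u[1],1]); return -R.T@t, v/np.linalg.norm(v)
def onz(d,p,z):
    c,v=ray(d,p); return c+v*(z-c[2])/v[2]
def proj(d,X):
    f,R,t=par(d); c=R@np.asarray(X,float)+t; u=c[:2]/c[2]; u=u*(1+d['k1']*(u@u)); return f*u+[d['cx'],d['cy']]
def tri(rs):
    A=0;b=0
    for c,v in rs:
        P=np.eye(3)-np.outer(v,v);A=A+P;b=b+P@c
    X=np.linalg.solve(A,b); return X,[np.linalg.norm((np.eye(3)-np.outer(v,v))@(X-c)) for c,v in rs]
E
python3 - <<'E'
from h import *
import pickle
s=read_state();print({k:np.round(v,3) for k,v in s.items()},ctrl.pinch_z)
D={n:cam(n) for n in('scene','top','wrist')}
pickle.dump(D,open('d0.pkl','wb'))
for n in D: print(n,D[n]['fovy'],D[n]['k1'],ray(D[n],(280,210)))
im=[cv2.resize(D[n]['color'],(800,600),interpolation=cv2.INTER_CUBIC) for n in('top','scene')]
cv2.imwrite('pics/top0.png',im[0][:,:,::-1]);cv2.imwrite('pics/sc0.png',im[1][:,:,::-1])
E
```

```text
pics
{'clock': np.float64(0.0), 'qpos': array([ 1.27 ,  0.629,  0.038,  1.518, -0.027,  0.996, -0.02 ]), 'qd': array([-0.001, -0.   , -0.001,  0.   , -0.001, -0.   ,  0.   ]), 'tau': array([-0.0000e+00, -5.6341e+01,  1.2260e+00, -1.9345e+01,  1.1000e-02,
        1.1000e-02,  0.0000e+00]), 'eef_pos': array([ 151.124, -631.552,  230.388]), 'tool_rot': array([-3.14 ,  0.   ,  0.235]), 'force': array([-0.523, -0.348,  0.383]), 'torque': array([-0.033, -0.017, -0.013]), 'gripper_force': np.float64(0.0), 'width': np.float64(85.309)} 18.700000000000003
scene 48.56104388247118 -0.14933001848392746 (array([ 892.50858422,  534.55663532, 1004.02493495]), array([-0.33432486, -0.50786652, -0.7939134 ]))
top 52.04345908022244 -0.04893632878295535 (array([ 3.12059232e+02, -5.72816524e-01,  1.24053826e+03]), array([ 0.16635247, -0.03117399, -0.98557346]))
wrist 64.963224318511 -0.06146920990366806 (array([ 216.68945456, -617.34916106,  372.27605177]), array([-0.27497645, -0.07672978, -0.95838431]))
```

View pics/top0.png

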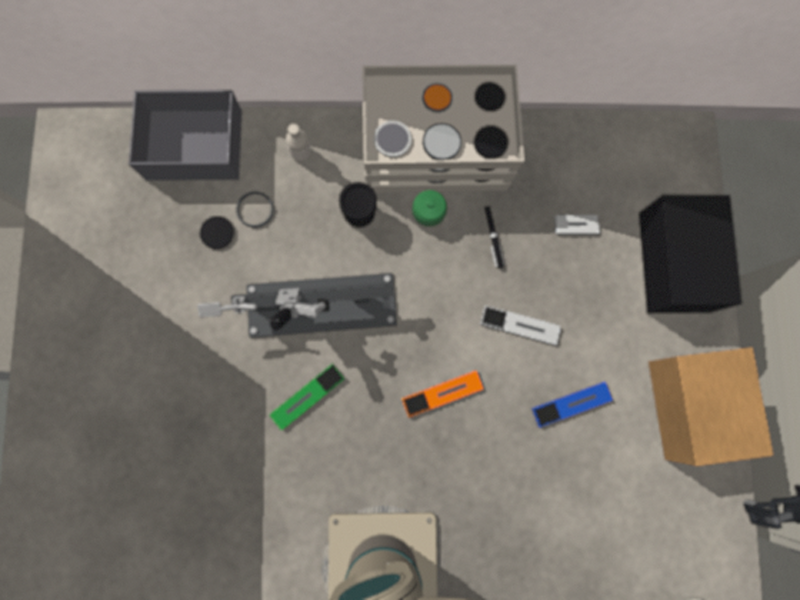

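View pics/sc0.png

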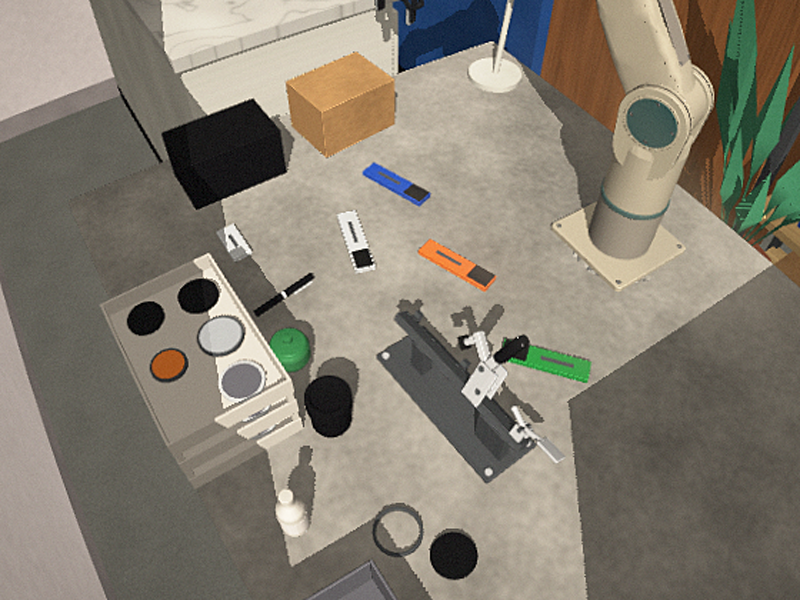

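The top view (800 px wide) shows the white plate at (521,325) with its pad to the left, and the clamp from (200,310) to (395,300). In the scene view the plate is at (356,240) and the clamp runs from (400,315) to (560,455). Next I'll measure the plate and crop in on the clamp.

```bash
cat > plate.py <<'E'
from h import *
def plate(d,seed,r=70):
    im=d['color'].astype(int); m=((im.min(2)>150)&(im.max(2)-im.min(2)<30)).astype(np.uint8)
    return m
E
python3 - <<'E'
from h import *
import pickle
D=pickle.load(open('d0.pkl','rb'))
for n,box in(('top',(325,205,405,250)),('scene',(228,140,270,195))):
    d=D[n];im=d['color'];x0,y0,x1,y1=box
    hsv=cv2.cvtColor(im,cv2.COLOR_RGB2HSV)[y0:y1,x0:x1]
    g=hsv[:,:,2]
    for nm,m in(('white',g>185),('pad',g<45)):
        k,l,st,ce=cv2.connectedComponentsWithStats(m.astype(np.uint8))
        i=1+np.argmax(st[1:,4]); ys,xs=np.where(l==i)
        p=np.c_[xs,ys].astype(np.float32)+[x0,y0]
        z=12 if nm=='white' else 15
        w=np.array([onz(d,q,z)[:2] for q in p]).astype(np.float32)
        print(n,nm,st[i],'mean',w.mean(0),cv2.minAreaRect(w))
a=cv2.resize(D['top']['color'][182:244,132:290],None,fx=5,fy=5,interpolation=cv2.INTER_CUBIC)[:,:790]
b=cv2.resize(D['scene']['color'][210:345,255:405],None,fx=5,fy=5,interpolation=cv2.INTER_CUBIC)
cv2.imwrite('pics/ta.png',a[:,:,::-1]);cv2.imwrite('pics/sb.png',cv2.resize(b,None,fx=.88,fy=.88)[:,:,::-1])
E
```

```text
top white [ 29  14  37  21 344] mean [ 462.93622 -306.55734] ((463.1957702636719, -305.67462158203125), (107.13976287841797, 35.922874450683594), 74.64376831054688)
top pad [15 12 13 10 82] mean [ 483.8155  -229.16054] ((483.6058044433594, -229.55258178710938), (33.67828369140625, 21.930091857910156), 74.2298583984375)
scene white [  0   0  42  55 951] mean [ 448.1412  -282.52756] ((467.04364013671875, -286.8131103515625), (213.9891357421875, 124.89332580566406), 58.18290328979492)
scene pad [ 19  34  14  13 123] mean [ 482.7876 -227.0478] ((482.9560546875, -227.1015167236328), (42.022518157958984, 30.260175704956055), 76.35608673095703)
```

View pics/ta.png

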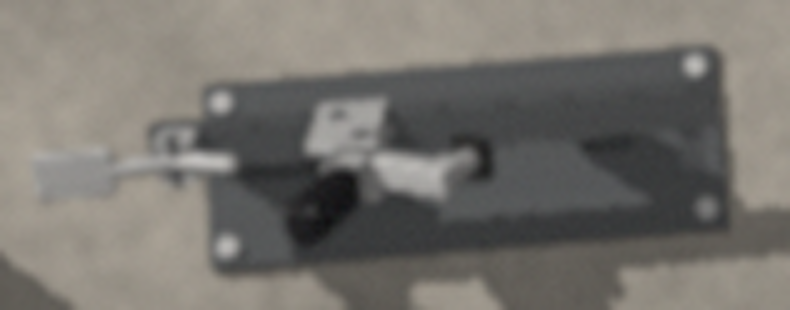

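View pics/sb.png

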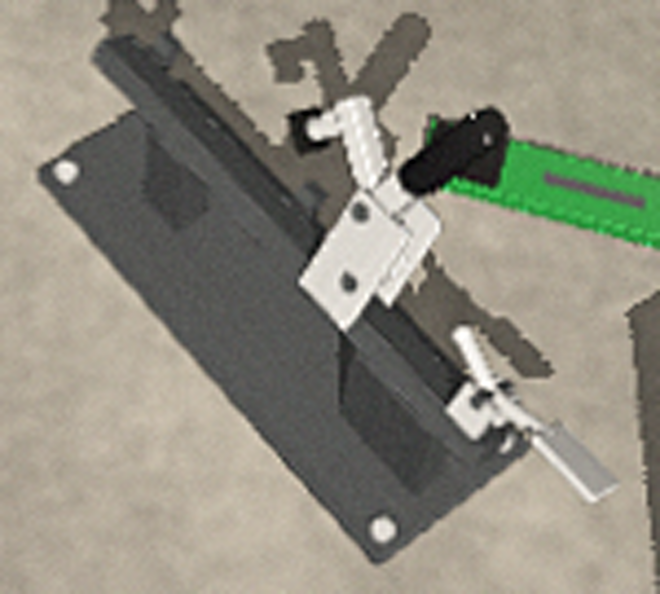

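The crops show the pairs to match. Top crop: bolts (221,102), (695,65), (708,207), (227,246), paddle (76,175), side-plate pins (365,135) and (340,118). Scene crop: paddle (575,462), pins (360,212) and (348,282), bolts (65,171) and (383,529). Next I'll triangulate these.

```bash
python3 - <<'E'
from h import *
import pickle
D=pickle.load(open('d0.pkl','rb')); T,S=D['top'],D['scene']
# sub-pixel: resize maps dst center (u+.5)/k-.5
ft=lambda u,v:((u+.5)/5-.5+132,(v+.5)/5-.5+182)
fs=lambda u,v:((u+.5)/4.4-.5+255,(v+.5)/4.4-.5+210)
P={}
for nm,a,b in(('paddle',(76,175),(575,462)),('jawpin',(365,135),(360,212)),('hpin',(340,118),(348,282)),('bA',(695,65),(65,171)),('bB',(221,102),(383,529)),('foot',(477,158),(303,128))):
    P[nm],e=tri([ray(T,ft(*a)),ray(S,fs(*b))]);print(nm,P[nm].round(1),np.round(e,1))
zb=(P['bA'][2]+P['bB'][2])/2
q=np.array([onz(T,ft(*a),zb)[:2] for a in((221,102),(695,65),(227,246),(708,207))]);print(q)
d=(q[0]-q[1]+q[2]-q[3]); yaw=np.arctan2(-d[0],d[1]);print('yaw',yaw,np.degrees(yaw))
R=(Rn.from_euler('z',yaw)*Rn.from_euler('y',-30,degrees=True)).as_matrix()
print('R',R)
print('paddle origin',P['paddle']-R@[0,260,27])
for n,l in(('jawpin',[0,102,46]),('hpin',[0,118,12])): print(n,P[n]-R@l, 'x axis',R[:,0].round(2))
o=P['paddle']-R@[0,260,27]; print('bolts ctr in anvil yaw frame',Rn.from_euler('z',-yaw).apply([*q.mean(0)-o[:2],0]))
np.savez('anvil.npz',o=o,R=R)
E
```

```text
paddle [483.9 314.7 120. ] [1.4 1.4]
jawpin [499.8 159.8 147.2] [1.6 1.6]
hpin [514.8 176.9 117.1] [0.7 0.7]
bA [564.3 -11.8  12.4] [0.9 0.9]
bB [542.7 262.7  13.5] [1.3 1.3]
foot [489.9 101.8 139.7] [0. 0.]
[[543.73045319 261.79870463]
 [564.83711612 -12.40354165]
 [459.97218032 255.59853872]
 [481.37607845 -19.49186469]]
yaw 0.07723750412771332 4.425383006642249
R [[ 8.63443493e-01 -7.71607319e-02 -4.98509333e-01]
 [ 6.68231540e-02  9.97018667e-01 -3.85803660e-02]
 [ 5.00000000e-01  3.46944695e-18  8.66025404e-01]]
paddle origin [517.45363624  56.50432162  96.66362646]
jawpin [530.63517095  59.90890045 107.37997059] x axis [0.86 0.07 0.5 ]
hpin [529.91017541  59.75190172 106.70594743] x axis [0.86 0.07 0.5 ]
bolts ctr in anvil yaw frame [4.56564202e-02 6.50615850e+01 0.00000000e+00]
```

```bash
cat >> h.py <<'E'
def plan(p,R,n=None,p0=None,R0=None):
    """print equal rows from the present pose (or p0,R0) to p,R"""
    s=read_state()
    p0=s['eef_pos'] if p0 is None else p0; R0=Rn.from_euler('xyz',s['tool_rot']).as_matrix() if R0 is None else R0
    w=Rn.from_matrix(R0.T@R).as_rotvec()
    n=n or int(max(np.ceil(np.linalg.norm(p-p0)/38),np.ceil(np.degrees(np.linalg.norm(w))/6.8),1))
    dR=Rn.from_rotvec(w/n).as_matrix(); A=sum(np.linalg.matrix_power(dR,i) for i in range(n))
    d=np.linalg.solve(A,R0.T@(np.asarray(p)-p0))/10
    print(n,'rows of',d.round(3),np.degrees(w/n).round(2),'total rot',np.degrees(w).round(1))
def tool(x,z):
    x=np.array(x,float);z=np.array(z,float);z/=np.linalg.norm(z);x-=z*(x@z);x/=np.linalg.norm(x)
    return np.c_[x,np.cross(z,x),z]
E
python3 - <<'E'
from h import *
print([a for a in dir(ctrl) if a[0]!='_'])
py=np.array([.262,.965,0])
plan(np.array([461,-311.5,160.]),tool(py,[0,0,-1]))
E
```

```text
['MotionError', 'pinch_z']
12 rows of [ 3.884 -0.296  0.589] [-0.01 -0.   -5.11] total rot [ -0.1  -0.  -61.4]
```

Emit:
move_arm --targets "1 3.88 -0.3 0.59 0 0 -5.1; 1 3.88 -0.3 0.59 0 0 -5.1; 1 3.88 -0.3 0.59 0 0 -5.1; 1 3.88 -0.3 0.59 0 0 -5.1; 1 3.88 -0.3 0.59 0 0 -5.1"

```text
clock: 0.57
eef_pos: [323.4, -540.5, 201.2]
tool_rot: [3.141, -0.0, 0.684]
force: [0.8, -0.6, -0.1]
width: 85.3
gripper_force: 0.0
```

Emit:
move_arm --targets "1 3.88 -0.3 0.59 0 0 -5.1; 1 3.88 -0.3 0.59 0 0 -5.1; 1 3.88 -0.3 0.59 0 0 -5.1; 1 3.88 -0.3 0.59 0 0 -5.1; 1 3.88 -0.3 0.59 0 0 -5.1"

```text
clock: 0.98
eef_pos: [437.6, -384.5, 171.9]
tool_rot: [3.141, -0.0, 1.13]
force: [0.7, -0.7, -0.3]
width: 85.7
gripper_force: 0.0
```

Emit:
move_arm --targets "1 3.88 -0.3 0.59 0 0 -5.1; 1 3.88 -0.3 0.59 0 0 -5.1; 1 0 0 0 0 0 0; 1 0 0 0 0 0 0"

```text
clock: 1.32
eef_pos: [461.9, -309.2, 160.2]
tool_rot: [-3.141, -0.002, 1.308]
force: [-0.1, -1.1, -0.4]
width: 85.4
gripper_force: 0.0
```

```bash
cat > pl.py <<'E'
from h import *
def wplate(d):
    im=d['color'];hsv=cv2.cvtColor(im,cv2.COLOR_RGB2HSV);v=hsv[:,:,2]
    f,R,t=par(d); out={}
    X=np.array([473,-282,12]); 
    for nm,m,g,z in(('white',(v>185)&(hsv[:,:,1]<50),[463,-305,12],12),('pad',v<60,[483,-229,15],15)):
        k,l,st,ce=cv2.connectedComponentsWithStats(cv2.morphologyEx(m.astype(np.uint8),cv2.MORPH_OPEN,np.ones((3,3))))
        c=proj(d,g); j=[i for i in range(1,k) if st[i,4]>150]
        i=min(j,key=lambda i:np.linalg.norm(ce[i]-c)-.02*st[i,4]**.5)
        ys,xs=np.where(l==i); w=np.array([onz(d,q,z)[:2] for q in np.c_[xs,ys]],np.float32)
        print(nm,st[i],cv2.minAreaRect(w),w.mean(0))
E
python3 - <<'E'
from pl import *
s=read_state();print(s['eef_pos'],s['tool_rot'],s['qpos'].round(2),s['clock'])
d=cam('wrist','w1'); wplate(d); print(proj(d,[461,-311,12]))
E
```

```text
[ 461.85198914 -309.21509795  160.16878364] [-3.14055656e+00 -1.61675953e-03  1.30813103e+00] [ 0.7   0.59 -0.24  1.85  0.2   0.72  0.09] 1.3167
white [ 254  122   44  120 4145] ((462.61553955078125, -305.2165222167969), (109.73960876464844, 37.216796875), 73.96611022949219) [ 462.7782  -303.64307]
pad [ 257   67   38   51 1889] ((483.7386169433594, -229.33729553222656), (40.34775924682617, 30.63167381286621), 74.21527099609375) [ 483.5383  -228.94266]
[274.62309989 190.77744412]
```

View pics/w1.png

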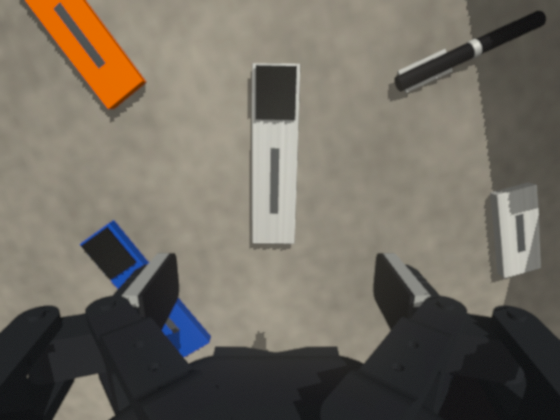

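The wrist view shows the plate at about (275,155), square to the tool, with the pad up at (276,92). The blue look-alike is at lower left and clear of it. Next I'll plan the descent.

```bash
python3 - <<'E'
from h import *
y=np.array([.269,.963,0]);x=np.array([.963,-.269,0])
d=cam('wrist')
for p in((113,222),(147,262),(210,340)):
    w=onz(d,p,12)-[460.5,-312,0]; print('blue rel grip: x',w@x,'y',w@y)
plan(np.array([460.5,-312,30.]),tool(y,[0,0,-1]))
E
```

```text
blue rel grip: x -151.87414526194368 y -32.80851589592357
blue rel grip: x -123.39266083414954 y -73.50923027501717
blue rel grip: x -66.60793060382875 y -162.25895119717904
4 rows of [ 0.034 -0.011  3.262] [-0.    0.01  0.04] total rot [-0.   0.1  0.2]
```

Emit:
move_arm --targets "0.4 0.03 0 3.25 0 0 0; 0.4 0.03 0 3.25 0 0 0; 0.4 0.03 0 3.25 0 0 0; 0.4 0.03 0 3.25 0 0 0; 0.4 0 0 0 0 0 0"

```text
clock: 1.83
eef_pos: [456.7, -311.2, 25.2]
tool_rot: [-3.132, -0.001, 1.3]
force: [0.6, 0.5, 0.2]
width: 59.9
gripper_force: 0.0
```

```bash
python3 - <<'E'
from h import *
cam('wrist')
s=read_state();print(s['eef_pos'],s['tool_rot'],s['width'])
y=np.array([.269,.963,0])
plan(np.array([460.5,-312,1.]),tool(y,[0,0,-1]),2)
E
```

```text
[ 458.2388935  -311.71839286   27.92895615] [-3.13499771e+00 -4.99919136e-04  1.30009899e+00] 59.79259859397859
2 rows of [0.016 0.119 1.346] [-0.19 -0.01  0.05] total rot [-0.4 -0.   0.1]
```

Emit:
move_arm --targets "0.4 0 0.05 1.3 0 0 0; 0.4 0 0.05 1.3 0 0 0; 0.4 0 0 0 0 0 0; 0.4 0 0 0 0 0 0"

```text
clock: 2.22
eef_pos: [462.4, -311.8, 4.8]
tool_rot: [3.141, 0.0, 1.303]
force: [0.3, 0.9, -0.5]
width: 59.7
gripper_force: 0.0
```

Emit:
move_arm --targets "-1 0 0 0 0 0 0; -1 0 0 0 0 0 0; -1 0 0 0 0 0 0; -1 0 0 0 0 0 0; -1 0 0 0 0 0 0"

```text
clock: 2.63
eef_pos: [462.5, -311.7, 5.8]
tool_rot: [3.141, 0.001, 1.303]
force: [-1.9, 0.4, 4.9]
width: 37.5
gripper_force: 59.8
```

Emit:
move_arm --targets "0.4 0 0 0 0 0 0; 0.4 0 0 0 0 0 0; 0.4 0 0 0.4 0 0 0; 0.4 0 0 0.4 0 0 0; 0.4 0 0 0 0 0 0"

```text
clock: 3.05
eef_pos: [461.8, -311.1, -4.3]
tool_rot: [-3.14, -0.0, 1.303]
force: [-0.7, -0.6, -0.9]
width: 59.9
gripper_force: 0.0
```

Emit:
move_arm --targets "-1 0 0 0 0 0 0; -1 0 0 0 0 0 0; -1 0 0 0 0 0 0; -1 0 0 0 0 0 0; -1 0 0 0 0 0 0"

```text
clock: 3.47
eef_pos: [463.6, -312.2, -1.2]
tool_rot: [3.139, 0.001, 1.303]
force: [-0.7, 2.1, 20.7]
width: 38.6
gripper_force: 70.1
```

```bash
python3 - <<'E'
from pl import *
d=cam('wrist','w2');s=read_state();print(s['eef_pos'],s['tool_rot'],s['width'],s['force'],s['gripper_force']); wplate(d)
E
```

```text
[ 463.60749744 -312.15663082   -1.15159089] [3.13857722e+00 1.29084379e-03 1.30308380e+00] 38.22656316367436 [-1.00312412  1.99551417 19.23997245] 70.06512314808788
white [  224     0   102   348 15428] ((472.6892395019531, -280.3710021972656), (143.62692260742188, 38.40633010864258), 75.60751342773438) [ 469.93008 -287.6473 ]
pad [  224     0    95   121 10941] ((485.0397644042969, -230.94032287597656), (40.821353912353516, 32.76926040649414), 75.22176361083984) [ 485.20688 -230.1951 ]
```

View pics/w2.png

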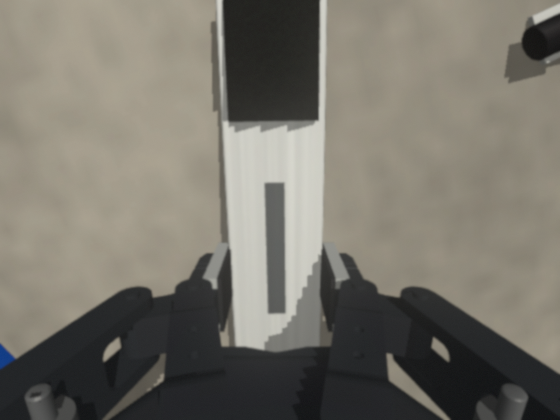

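The wrist view shows the plate gripped squarely across its bare part, with the pad's near edge at row 121 and the fingers at columns 225 to 325. Next I'll lift it and carry it to a viewpoint beside the clamp.

```bash
python3 - <<'E'
from h import *
import pickle
d=cam('wrist');s=read_state();R=Rn.from_euler('xyz',s['tool_rot']).as_matrix();p=s['eef_pos']
for q,z in(((227,121),15),((319,121),15),((220,60),12),((325,60),12),((229,200),12),((323,200),12)): print(q,(R.T@(onz(d,q,z)-p)).round(1))
R1=tool([-.077,.997,0],[0,0,-1])
p1=p+[0,0,130]
plan(np.array([408,-10,240.]),R1,None,p1,R)
E
```

```text
(227, 121) [ 63.1 -17.3 -16.3]
(319, 121) [ 63.1  16.9 -16.2]
(220, 60) [ 84.9 -19.6 -13.3]
(325, 60) [ 84.9  18.8 -13.2]
(229, 200) [ 32.  -18.1 -13.3]
(323, 200) [ 31.9  19.9 -13.2]
9 rows of [ 3.28  -1.    -1.239] [ 0.02  0.01 -2.19] total rot [  0.2   0.1 -19.8]
```

Emit:
move_arm --targets "-1 0 0 -1 0 0 0; -1 0 0 -3 0 0 0; -1 0 0 -3 0 0 0; -1 0 0 -3 0 0 0; -1 0 0 -3 0 0 0"

```text
clock: 3.98
eef_pos: [461.4, -311.0, 127.4]
tool_rot: [-3.14, -0.001, 1.303]
force: [0.6, -0.7, -1.9]
width: 38.2
gripper_force: 61.4
```

Emit:
move_arm --targets "-1 3.3 -1 -1.2 0 0 -2.2; -1 3.3 -1 -1.2 0 0 -2.2; -1 3.3 -1 -1.2 0 0 -2.2; -1 3.3 -1 -1.2 0 0 -2.2; -1 3.3 -1 -1.2 0 0 -2.2"

```text
clock: 4.4
eef_pos: [443.7, -138.5, 186.9]
tool_rot: [-3.141, -0.0, 1.497]
force: [0.5, -0.4, -2.3]
width: 38.3
gripper_force: 61.4
```

Emit:
move_arm --targets "-1 3.3 -1 -1.2 0 0 -2.2; -1 3.3 -1 -1.2 0 0 -2.2; -1 3.3 -1 -1.2 0 0 -2.2; -1 3.2 -1 -1.2 0 0 -2.2; -1 0 0 0 0 0 0"

```text
clock: 4.82
eef_pos: [405.3, -2.4, 236.3]
tool_rot: [3.14, -0.002, 1.659]
force: [0.5, 0.0, -2.9]
width: 38.6
gripper_force: 61.5
```

Emit:
move_arm --targets "-1 0 0 0 0 0 0; -1 0 0 0 0 0 0"

```text
clock: 4.98
eef_pos: [406.7, -9.2, 234.4]
tool_rot: [-3.141, 0.001, 1.648]
force: [0.4, -0.1, -2.3]
width: 38.6
gripper_force: 61.5
```

```bash
python3 - <<'E'
from h import *
import pickle
D={n:cam(n) for n in('wrist','scene','top')};pickle.dump(D,open('d3.pkl','wb'))
s=read_state();print(s['eef_pos'],s['tool_rot'],s['qpos'].round(2))
d=D['wrist'];cv2.imwrite('pics/w3.png',cv2.resize(d['color'],(800,600),interpolation=cv2.INTER_CUBIC)[:,:,::-1])
R=np.load('anvil.npz')['R'];o=np.array([518,58.5,100])
for l in([-12,-84,0],[12,-84,0],[-21,-68,7],[-21,55,7],[0,102,46],[0,260,27],[12,0,0]): print(l,((proj(d,o+R@l)+.5)/.7-.5).round(1))
E
```

```text
[406.90350803  -9.83190711 234.00910519] [-3.14040249e+00  2.06523740e-04  1.64595320e+00] [ 0.27  0.3  -0.4   2.14  0.17  0.73 -0.17]
[-12, -84, 0] [560.4 310.4]
[12, -84, 0] [600.4 316.3]
[-21, -68, 7] [545.7 286.6]
[-21, 55, 7] [562.2  74.2]
[0, 102, 46] [599.1 -51.3]
[0, 260, 27] [ 609.  -364.4]
[12, 0, 0] [616.5 175.5]
```

View pics/w3.png

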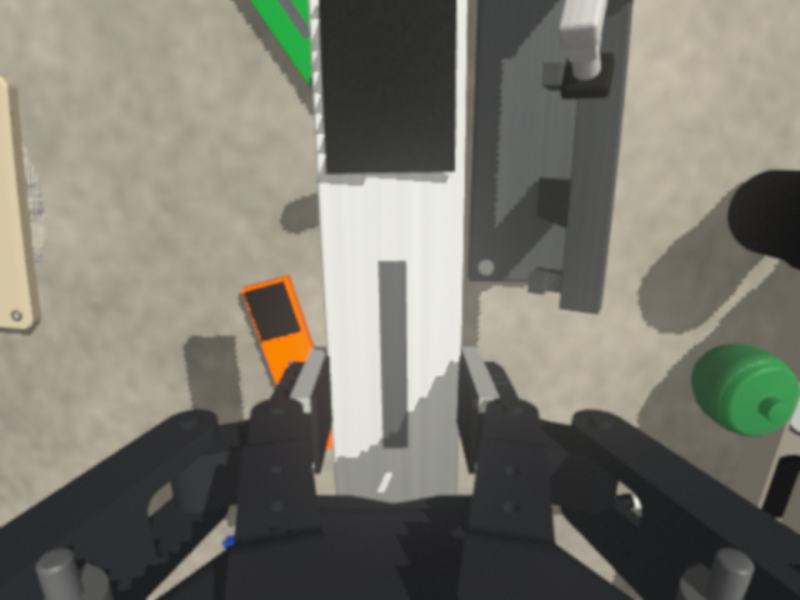

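The anvil end corners appear at (562,308) and (600,314), within about 1 mm of my prediction, so the anvil frame holds. The plate hasn't slipped. Next I'll plan the tilted approach.

```bash
cat > an.py <<'E'
from h import *
R=np.load('anvil.npz')['R'];o=np.array([518.3,59.2,100.]);Rt=tool(R[:,1],-R[:,2])
def go(l,n=None,off=(0,-29.1,-1.2)): plan(o+R@(np.array(l,float)+off),Rt,n)
def where(off=(0,-29.1,-1.2)):
    s=read_state();T=Rn.from_euler('xyz',s['tool_rot']).as_matrix()
    print('plate in anvil',(R.T@(s['eef_pos']-o)-off).round(1),'rot err deg',np.degrees(Rn.from_matrix(Rt.T@T).as_rotvec()).round(2),'F anvil',(R.T@s['force']).round(1),'w',s['width'].round(1),'q',s['qpos'].round(2),'t',s['clock'])
E
python3 -c "
from an import *
where();go([4,-100,60])"
```

```text
Traceback (most recent call last):
  File "an.py", line 6, in where
    print('plate in anvil',(R.T@(s['eef_pos']-o)-off).round(1),'rot err deg',np.degrees(Rn.from_matrix(Rt.T@T).as_rotvec()).round(2),'F anvil',(R.T@s['force']).round(1),'w',s['width'].round(1),'q',s['qpos'].round(2),'t',s['clock'])
                                                                                                                                                                             ^^^^^^^^^^^^^^^^
AttributeError: 'float' object has no attribute 'round'
```

```bash
sed -i "s/s\['width'\].round(1)/round(s['width'],1)/" an.py
python3 -c "
from an import *
where();go([4,-100,60])"
```

```text
plate in anvil [-33.8 -31.1 175.5] rot err deg [30.07 -0.04  0.11] F anvil [-1.   0.4 -2. ] w 38.3 q [ 0.27  0.3  -0.4   2.14  0.17  0.73 -0.17] t 5.1333
5 rows of [-1.375  1.451  1.984] [-6.01  0.01 -0.02] total rot [-30.1   0.   -0.1]
```

Emit:
move_arm --targets "-1 -1.38 1.45 1.98 -6 0 0; -1 -1.38 1.45 1.98 -6 0 0; -1 -1.38 1.45 1.98 -6 0 0; -1 -1.38 1.45 1.98 -6 0 0; -1 -1.38 1.45 1.98 -6 0 0"

```text
clock: 5.55
eef_pos: [452.2, -63.9, 180.0]
tool_rot: [2.872, 0.053, 1.629]
force: [-0.6, 0.4, -2.9]
width: 38.5
gripper_force: 61.6
```

Emit:
move_arm --targets "-1 0 0 0 0 0 0; -1 0 0 0 0 0 0; -1 0 0 0 0 0 0"

```text
clock: 5.8
eef_pos: [452.8, -62.4, 181.1]
tool_rot: [2.872, 0.052, 1.63]
force: [-0.0, -0.7, -2.4]
width: 38.4
gripper_force: 61.5
```

```bash
python3 -c "
from an import *
where();go([4,-60,15])"
```

```text
plate in anvil [-24.1 -87.1 108.8] rot err deg [14.55 -3.14 -0.22] F anvil [-1.3 -0.7 -2. ] w 38.4 q [ 0.43  0.38 -0.48  2.32  0.82  0.29 -0.7 ] t 5.8
3 rows of [1.012 1.454 2.895] [-4.85  1.05  0.07] total rot [-14.6   3.1   0.2]
```

The arm stopped short: joint 6 is near its lower limit (0.29 against 0.23). I'll fit a kinematic model to the poses recorded so far and search for a workable arm posture.

```bash
cat > fk.py <<'E'
from an import *
from scipy.optimize import least_squares
def fk(q,g):
    h,d3,a3,a4,d5,a5,d7=g
    ry=lambda a:Rn.from_euler('y',a).as_matrix(); rz=lambda a:Rn.from_euler('z',a).as_matrix()
    T=rz(q[0]);p=np.array([0,0,h],float)
    T=T@ry(q[1])@rz(q[2]);p=p+T@[a3,0,d3]
    T=T@ry(q[3])@rz(q[4]);p=p+T@[a4,0,d5]
    T=T@ry(q[5])@rz(q[6]);p=p+T@[a5,0,d7]
    return p,T
E
python3 - <<'E'
from fk import *
s=read_state()
Q=[([1.27,.629,.038,1.518,-.027,.996,-.02],[151.1,-631.6,230.4],[-3.14,0,.235]),
([.7,.59,-.24,1.85,.2,.72,.09],[461.9,-309.2,160.2],[-3.14,0,1.308]),
([.27,.3,-.4,2.14,.17,.73,-.17],[406.9,-9.8,234],[-3.14,0,1.646]),
(s['qpos'],s['eef_pos'],s['tool_rot'])]
for q,p,r in Q:
    T=fk(q,np.ones(7))[1]; print((T.T@Rn.from_euler('xyz',r).as_matrix()).round(2).tolist())
    print(np.degrees(np.arctan2(p[1],p[0])))
E
```

```text
[[-0.45, 0.89, -0.0], [-0.89, -0.45, 0.0], [-0.0, 0.0, 1.0]]
-76.54578887405854
[[-0.5, -0.87, 0.01], [0.87, -0.5, 0.0], [0.0, 0.01, 1.0]]
-33.79870666635534
[[0.15, -0.99, 0.0], [0.99, 0.15, 0.0], [-0.0, 0.0, 1.0]]
-1.3796758623784944
[[0.14, -0.99, -0.0], [0.99, 0.14, -0.07], [0.07, 0.0, 1.0]]
-7.8505173285295395
```

```bash
python3 - <<'E'
from fk import *
import itertools,json
s=read_state()
Q=[([1.27,.629,.038,1.518,-.027,.996,-.02],[151.1,-631.6,230.4],[-3.14,0,.235]),
([.7,.59,-.24,1.85,.2,.72,.09],[461.9,-309.2,160.2],[-3.14,0,1.308]),
([.27,.3,-.4,2.14,.17,.73,-.17],[406.9,-9.8,234],[-3.14,0,1.646]),
(s['qpos'],s['eef_pos'],s['tool_rot'])]
res=[]
for sg in itertools.product([1,-1],repeat=7):
    Ms=[fk(np.array(sg)*q,np.ones(7))[1].T@Rn.from_euler('xyz',r).as_matrix() for q,p,r in Q]
    e=max(np.linalg.norm(M-Ms[3]) for M in Ms); res.append((e,sg,Ms[3].round(2).tolist()))
res.sort(key=lambda r:r[0]); 
for r in res[:4]: print(r)
sg=np.array(res[0][1])
f=lambda g:np.concatenate([fk(sg*q,g)[0]-p for q,p,r in Q]+[(g-[300,300,0,0,300,0,250])*.005])
r=least_squares(f,[300,300,0,0,300,0,250]);print(r.x.round(1),r.fun[:12].round(1))
E
```

```text
(np.float64(0.010954803872512244), (-1, 1, -1, 1, -1, 1, -1), [[0.0, -1.0, -0.0], [1.0, -0.0, -0.0], [0.0, -0.0, 1.0]])
(np.float64(0.7370410256575768), (-1, 1, -1, 1, 1, 1, 1), [[0.18, -0.98, -0.04], [0.9, 0.18, -0.4], [0.4, 0.04, 0.92]])
(np.float64(0.7709904859458023), (-1, -1, -1, -1, -1, -1, -1), [[-0.03, -0.86, -0.51], [0.99, 0.03, -0.1], [0.1, -0.51, 0.85]])
(np.float64(0.8281223231412795), (-1, -1, -1, 1, 1, 1, 1), [[0.02, -0.78, 0.62], [0.99, -0.05, -0.09], [0.11, 0.62, 0.78]])
[292.7 624.3  -4.8  13.9 374.4  14.7 364. ] [ 30.8   2.7  -9.5  11.2   9.2   0.4 -15.4  17.5   4.5  -0.4   4.    4.6]
```

```bash
cat > fk.py <<'E'
from an import *
from scipy.optimize import least_squares
sg=np.array([-1,1,-1,1,-1,1,-1]); M=np.array([[0,-1,0],[1,0,0],[0,0,1.]])
lo=np.array([-3.06,-.37,-1.25,.18,-1.1,.23,-2.94]);hi=np.array([3.06,2.12,1.32,2.47,4.24,1.98,2.94])
G0=np.array([300,0,0,300,0,0,300,0,0,250.])
ry=lambda a:np.array([[np.cos(a),0,np.sin(a)],[0,1,0],[-np.sin(a),0,np.cos(a)]])
rz=lambda a:np.array([[np.cos(a),-np.sin(a),0],[np.sin(a),np.cos(a),0],[0,0,1]])
def fk(q,g):
    q=sg*q;T=rz(q[0]);p=np.array([0,0,g[0]],float)
    for i in range(3):
        T=T@ry(q[2*i+1])@rz(q[2*i+2]);p=p+T@g[1+3*i:4+3*i]
    return p,T@M
E
python3 - <<'E'
from fk import *
s=read_state()
Q=[([1.27,.629,.038,1.518,-.027,.996,-.02],[151.1,-631.6,230.4]),
([.7,.59,-.24,1.85,.2,.72,.09],[461.9,-309.2,160.2]),
([.27,.3,-.4,2.14,.17,.73,-.17],[406.9,-9.8,234]),(s['qpos'],s['eef_pos'])]
f=lambda g:np.concatenate([fk(np.array(q),g)[0]-p for q,p in Q]+[(g-G0)*.01])
r=least_squares(f,G0);g=r.x;print(g.round(1),r.fun[:12].round(1));np.save('g.npy',g)
q0=s['qpos'];rng=np.random.default_rng(0)
for l,flip in(([0,0,0],0),([0,0,0],1),([0,-60,13],0),([0,-60,13],1),([0,-100,60],0)):
    pt=o+R@(np.array(l)+[0,-29.1,-1.2]);RT=Rt@np.diag([-1,-1,1]) if flip else Rt
    def e(q):
        p,T=fk(q,g);return np.r_[(p-pt)/100,Rn.from_matrix(RT.T@T).as_rotvec(),.003*(q-q0)]
    sol=[]
    for k in range(30):
        x=least_squares(e,rng.uniform(lo+.05,hi-.05),bounds=(lo+.04,hi-.04))
        n=np.linalg.norm(x.fun[:6])
        if n<.03: sol.append((np.linalg.norm(x.x-q0),n,x.x.round(2)))
    sol.sort(key=lambda t:t[0]); print(l,flip,len(sol))
    for t in sol[:40:4]: print('  ',t[0].round(2),t[1].round(3),t[2])
E
```

```text
[312.8  -2.1 -19.9 560.9   8.5 -13.6 390.3   2.2   6.2 318. ] [ 1.1  0.9 -0.1 -0.6 -1.2  1.3  0.9  0.6 -1.3 -0.1 -0.4 -0. ]
[0, 0, 0] 0 14
   3.11 0.022 [ 0.07  0.63 -0.17  2.43  2.94  0.43 -2.9 ]
   3.11 0.022 [ 0.07  0.63 -0.17  2.43  2.94  0.43 -2.9 ]
   3.11 0.022 [ 0.07  0.63 -0.17  2.43  2.94  0.43 -2.9 ]
   4.53 0.0 [-0.23  0.65  0.26  2.43  3.51  0.48  2.79]
[0, 0, 0] 1 17
   3.19 0.001 [-0.41  0.7   0.48  2.43  3.71  0.55 -0.61]
   3.19 0.001 [-0.41  0.7   0.48  2.43  3.71  0.55 -0.61]
   3.19 0.001 [-0.41  0.7   0.48  2.43  3.71  0.55 -0.61]
   3.19 0.001 [-0.41  0.7   0.48  2.43  3.71  0.55 -0.61]
   3.19 0.001 [-0.41  0.7   0.48  2.43  3.71  0.55 -0.61]
[0, -60, 13] 0 23
   1.94 0.028 [ 0.83  0.91 -1.21  2.43  1.99  0.84 -1.75]
   3.2 0.006 [ 0.26  0.61 -0.2   2.43  3.1   0.4  -2.9 ]
   3.2 0.006 [ 0.26  0.61 -0.2   2.43  3.1   0.4  -2.9 ]
   3.2 0.006 [ 0.26  0.61 -0.2   2.43  3.1   0.4  -2.9 ]
   3.2 0.006 [ 0.26  0.61 -0.2   2.43  3.1   0.4  -2.9 ]
   4.6 0.0 [-0.02  0.62  0.21  2.41  3.65  0.45  2.81]
[0, -60, 13] 1 16
   3.0 0.001 [-0.08  0.63  0.24  2.43  3.64  0.48 -0.35]
   3.0 0.001 [-0.08  0.63  0.24  2.43  3.64  0.48 -0.35]
   3.0 0.001 [-0.08  0.63  0.24  2.43  3.64  0.48 -0.35]
   3.0 0.001 [-0.08  0.63  0.24  2.43  3.64  0.48 -0.35]
[0, -100, 60] 0 13
   3.26 0.005 [ 0.44  0.51 -0.28  2.43  3.21  0.28 -2.9 ]
   3.26 0.005 [ 0.44  0.51 -0.28  2.43  3.21  0.28 -2.9 ]
   3.26 0.005 [ 0.44  0.51 -0.28  2.43  3.21  0.28 -2.9 ]
   4.63 0.0 [0.18 0.5  0.09 2.41 3.8  0.33 2.78]
```

Tilting the hand this way only works with the wrist flipped (j5 near 3.5, j7 near +2.8). I'll plan a swing of the wrist around a cone, high and in free air, and check it with a simulated local IK.

```bash
cat >> fk.py <<'E'
g=np.load('g.npy')
def pose(l,off=(0,-29.1,-1.2)): return o+R@(np.array(l,float)+off),Rt
def ik(q,pt,RT,it=30,lam=.02):
    q=q.copy()
    for _ in range(it):
        p,T=fk(q,g);e=np.r_[(pt-p)/300,Rn.from_matrix(RT@T.T).as_rotvec()]
        J=np.zeros((6,7))
        for j in range(7):
            h=q.copy();h[j]+=1e-5;p2,T2=fk(h,g);J[:,j]=np.r_[(p2-p)/300,Rn.from_matrix(T2@T.T).as_rotvec()]/1e-5
        q=np.clip(q+J.T@np.linalg.solve(J@J.T+lam**2*np.eye(6),e),lo,hi)
    return q,np.linalg.norm(e)
def seg(q,p0,R0,p1,R1):
    w=Rn.from_matrix(R0.T@R1).as_rotvec();n=int(max(np.ceil(np.linalg.norm(p1-p0)/38),np.ceil(np.degrees(np.linalg.norm(w))/6.6),1))
    dR=Rn.from_rotvec(w/n).as_matrix();A=sum(np.linalg.matrix_power(dR,i) for i in range(n));d=np.linalg.solve(A,R0.T@(p1-p0))
    d=(d/10).round(2);w=np.degrees(w/n).round(1)
    p,T=p0,R0;me=0;zmin=9e9;hist=[]
    for i in range(n):
        p=p+T@d*10;T=T@Rn.from_rotvec(np.radians(w)).as_matrix();q,e=ik(q,p,T);me=max(me,e)
        pl=[(p+T@[29.1+a,b,c])[2] for a in(-80,80) for b in(-20,20) for c in(-17,0)];zmin=min(zmin,*pl);hist.append(q[5])
    print(n,'rows',d,w,'| err',round(me,3),'zmin',round(zmin),'tcp',p.round(),'j6min',min(hist).round(2),'q',q.round(2))
    return q,p,T
E
python3 - <<'E'
from fk import *
# j7 margin on branch B
for l in([4,-100,60],[0,-60,13],[0,0,0]):
    pt,RT=pose(l)
    for c in(2.3,2.6,2.75):
        def e(q):
            p,T=fk(q,g);return np.r_[(p-pt)/50,2*Rn.from_matrix(RT.T@T).as_rotvec(),.02*(q[6]-c)]
        x=least_squares(e,[0,.6,.2,2.42,3.6,.45,2.75],bounds=(lo+.01,hi-.01));print(l,c,np.linalg.norm(x.fun[:6]).round(4),x.x.round(2))
s=read_state();q=s['qpos'];p=s['eef_pos'];T=Rn.from_euler('xyz',s['tool_rot']).as_matrix()
for w in([.27,.3,-.4,2.14,.7,.6,0],[.27,.3,-.3,2.14,1.3,.65,.6],[.25,.3,-.2,2.14,1.9,.65,1.2],[.25,.3,-.1,2.14,2.5,.65,1.7],[.2,.3,0,2.15,3.0,.65,2.1],[.2,.35,.1,2.2,3.6,.6,2.6]):
    p1,T1=fk(np.array(w),g);q,p,T=seg(q,p,T,p1,T1)
for l in([4,-100,60],[4,-60,15],[4,0,15],[4,0,2],[-1,0,0]):
    p1,T1=pose(l);q,p,T=seg(q,p,T,p1,T1)
E
```

```text
[4, -100, 60] 2.3 0.0 [-0.17  0.56  0.58  2.38  4.23  0.52  2.32]
[4, -100, 60] 2.6 0.0 [0.08 0.5  0.22 2.39 3.97 0.36 2.6 ]
[4, -100, 60] 2.75 0.0 [0.17 0.49 0.09 2.4  3.83 0.32 2.75]
[0, -60, 13] 2.3 0.0 [-0.38  0.74  0.74  2.4   4.11  0.69  2.3 ]
[0, -60, 13] 2.6 0.0 [-0.15  0.64  0.39  2.41  3.85  0.51  2.6 ]
[0, -60, 13] 2.75 0.0 [-0.06  0.62  0.26  2.41  3.71  0.47  2.75]
[0, 0, 0] 2.3 0.0 [-0.51  0.75  0.7   2.41  3.95  0.64  2.3 ]
[0, 0, 0] 2.6 0.0 [-0.33  0.68  0.41  2.42  3.68  0.52  2.6 ]
[0, 0, 0] 2.75 0.0 [-0.25  0.66  0.29  2.43  3.54  0.49  2.75]
6 rows [-0.81  0.72 -0.98] [ 0.8 -1.7 -5.9] | err 0.0 zmin 176 tcp [491. -87. 255.] j6min 0.37 q [ 0.51  0.34 -0.71  2.15  0.83  0.68 -0.13]
10 rows [-1.24 -0.98  0.08] [ 1.3 -1.8 -5.8] | err 0.0 zmin 217 tcp [ 545. -213.  318.] j6min 0.7 q [ 0.57  0.34 -0.69  2.14  1.35  0.78  0.57]
10 rows [-0.5  -1.18  0.07] [ 1.9 -0.9 -6. ] | err 0.0 zmin 280 tcp [ 623. -253.  403.] j6min 0.79 q [ 0.57  0.34 -0.63  2.14  1.87  0.8   1.28]
9 rows [ 0.25 -1.    0.09] [ 1.9  0.2 -6.1] | err 0.0 zmin 375 tcp [ 681. -242.  470.] j6min 0.74 q [ 
[... 312 characters left out ...]
.36  0.56  2.91]
8 rows [ 0.14 -3.81  0.15] [ 4.6  0.  -2.2] | err 0.0 zmin 143 tcp [502. -72. 153.] j6min 0.28 q [ 0.27  0.49 -0.04  2.4   3.64  0.28  2.94]
2 rows [2.03 0.02 2.26] [-0.2  0.1  0.1] | err 0.0 zmin 104 tcp [522. -30. 114.] j6min 0.35 q [0.05 0.6  0.1  2.41 3.53 0.42 2.94]
2 rows [ 3.   -0.01  0.  ] [ 0. -0. -0.] | err 0.0 zmin 104 tcp [517.  30. 114.] j6min 0.43 q [-0.15  0.6   0.14  2.44  3.37  0.43  2.93]
1 rows [-0.    0.01  1.31] [ 0.1 -0.  -0. ] | err 0.0 zmin 93 tcp [524.  30. 103.] j6min 0.45 q [-0.15  0.63  0.15  2.42  3.37  0.45  2.93]
1 rows [-0.  -0.5  0.2] [-0. -0. -0.] | err 0.0 zmin 88 tcp [520.  30.  98.] j6min 0.47 q [-0.15  0.65  0.15  2.43  3.37  0.47  2.93]
```

Emit:
move_arm --targets "-1 -0.81 0.72 -0.98 0.8 -1.7 -5.9; -1 -0.81 0.72 -0.98 0.8 -1.7 -5.9; -1 -0.81 0.72 -0.98 0.8 -1.7 -5.9"

```text
clock: 6.05
eef_pos: [469.3, -80.2, 218.1]
tool_rot: [2.953, 0.212, 1.919]
force: [0.3, 0.3, -1.8]
width: 38.2
gripper_force: 61.5
```

Emit:
move_arm --targets "-1 -0.81 0.72 -0.98 0.8 -1.7 -5.9; -1 -0.81 0.72 -0.98 0.8 -1.7 -5.9; -1 -0.81 0.72 -0.98 0.8 -1.7 -5.9; -1 0 0 0 0 0 0"

```text
clock: 6.38
eef_pos: [493.7, -84.2, 257.2]
tool_rot: [3.072, 0.342, 2.225]
force: [0.3, 1.4, -2.1]
width: 38.5
gripper_force: 61.6
```

```bash
cat > way.py <<'E'
from fk import *
import sys
def run(W,L):
    s=read_state();q=s['qpos'];p=s['eef_pos'];T=Rn.from_euler('xyz',s['tool_rot']).as_matrix();print('now',p.round(1),q.round(2),s['clock'],s['width'])
    for w in W: p1,T1=fk(np.array(w),g);q,p,T=seg(q,p,T,p1,T1)
    for l in L: p1,T1=pose(l);q,p,T=seg(q,p,T,p1,T1)
W=[[.27,.3,-.3,2.14,1.3,.65,.6],[.25,.3,-.2,2.14,1.9,.65,1.2],[.25,.3,-.1,2.14,2.5,.65,1.7],[.2,.3,0,2.15,3.0,.65,2.1],[.2,.35,.1,2.2,3.6,.6,2.6]]
E
python3 -c "
from way import *
run(W,[])"
```

```text
now [493.7 -84.2 257.2] [ 0.49  0.34 -0.71  2.14  0.83  0.68 -0.14] 6.3833 38.53779779560897
10 rows [-1.22 -1.01  0.11] [ 1.4 -1.8 -5.8] | err 0.0 zmin 219 tcp [ 547. -212.  318.] j6min 0.7 q [ 0.55  0.34 -0.67  2.14  1.36  0.79  0.56]
10 rows [-0.48 -1.18  0.08] [ 1.8 -0.9 -5.9] | err 0.0 zmin 280 tcp [ 623. -254.  403.] j6min 0.79 q [ 0.56  0.33 -0.61  2.14  1.86  0.79  1.28]
9 rows [ 0.23 -1.01  0.08] [ 2.   0.2 -6.2] | err 0.0 zmin 376 tcp [ 681. -241.  470.] j6min 0.75 q [ 0.57  0.33 -0.52  2.14  2.39  0.75  1.88]
8 rows [ 0.21 -0.93 -0.07] [ 1.7  0.7 -5.8] | err 0.0 zmin 423 tcp [ 709. -175.  486.] j6min 0.7 q [ 0.55  0.32 -0.45  2.16  2.84  0.7   2.35]
9 rows [-0.37 -1.31 -0.07] [ 2.   0.4 -6.2] | err 0.0 zmin 358 tcp [ 683. -118.  387.] j6min 0.55 q [ 0.53  0.36 -0.34  2.21  3.35  0.55  2.91]
```

My model tracks the arm well, so I'll run the next two segments.

Emit:
move_arm --targets "-1 -1.22 -1.01 0.11 1.4 -1.8 -5.8; -1 -1.22 -1.01 0.11 1.4 -1.8 -5.8; -1 -1.22 -1.01 0.11 1.4 -1.8 -5.8; -1 -1.22 -1.01 0.11 1.4 -1.8 -5.8; -1 -1.22 -1.01 0.11 1.4 -1.8 -5.8"

```text
clock: 6.8
eef_pos: [500.3, -161.7, 275.5]
tool_rot: [-2.86, 0.441, 2.786]
force: [0.5, 0.6, -2.6]
width: 38.3
gripper_force: 61.6
```

Emit:
move_arm --targets "-1 -1.22 -1.01 0.11 1.4 -1.8 -5.8; -1 -1.22 -1.01 0.11 1.4 -1.8 -5.8; -1 -1.22 -1.01 0.11 1.4 -1.8 -5.8; -1 -1.22 -1.01 0.11 1.4 -1.8 -5.8; -1 -1.22 -1.01 0.11 1.4 -1.8 -5.8"

```text
clock: 7.22
eef_pos: [542.3, -214.8, 314.8]
tool_rot: [-2.509, 0.356, -2.929]
force: [0.7, -0.1, -2.6]
width: 38.1
gripper_force: 61.6
```

Emit:
move_arm --targets "-1 -0.48 -1.18 0.08 1.8 -0.9 -5.9; -1 -0.48 -1.18 0.08 1.8 -0.9 -5.9; -1 -0.48 -1.18 0.08 1.8 -0.9 -5.9; -1 -0.48 -1.18 0.08 1.8 -0.9 -5.9; -1 -0.48 -1.18 0.08 1.8 -0.9 -5.9"

```text
clock: 7.63
eef_pos: [572.5, -251.0, 356.1]
tool_rot: [-2.258, 0.054, -2.494]
force: [0.6, 0.7, -2.9]
width: 38.4
gripper_force: 61.6
```

Emit:
move_arm --targets "-1 -0.48 -1.18 0.08 1.8 -0.9 -5.9; -1 -0.48 -1.18 0.08 1.8 -0.9 -5.9; -1 -0.48 -1.18 0.08 1.8 -0.9 -5.9; -1 -0.48 -1.18 0.08 1.8 -0.9 -5.9; -1 -0.48 -1.18 0.08 1.8 -0.9 -5.9"

```text
clock: 8.05
eef_pos: [618.5, -257.3, 398.5]
tool_rot: [-2.148, -0.32, -2.125]
force: [-0.2, -1.1, -2.0]
width: 38.4
gripper_force: 61.6
```

```bash
python3 -c "
from way import *
run(W[2:],[[4,-100,60]])"
```

```text
now [ 618.5 -257.3  398.5] [ 0.54  0.33 -0.61  2.15  1.83  0.82  1.28] 8.05 38.44374208680929
9 rows [ 0.23 -1.09  0.07] [ 2.   0.2 -6.1] | err 0.0 zmin 372 tcp [ 681. -242.  470.] j6min 0.74 q [ 0.57  0.33 -0.52  2.14  2.37  0.74  1.89]
8 rows [ 0.2  -0.94 -0.08] [ 1.7  0.7 -5.9] | err 0.0 zmin 423 tcp [ 710. -175.  486.] j6min 0.69 q [ 0.54  0.32 -0.45  2.16  2.81  0.69  2.36]
9 rows [-0.37 -1.31 -0.08] [ 2.   0.5 -6.2] | err 0.0 zmin 358 tcp [ 682. -118.  387.] j6min 0.55 q [ 0.54  0.36 -0.35  2.21  3.36  0.55  2.91]
8 rows [ 0.16 -3.8   0.15] [ 4.5  0.1 -2.1] | err 0.0 zmin 142 tcp [503. -71. 153.] j6min 0.3 q [ 0.28  0.49 -0.05  2.41  3.65  0.3   2.94]
```

Emit:
move_arm --targets "-1 0.23 -1.05 0.07 2 0.2 -6.1; -1 0.23 -1.05 0.07 2 0.2 -6.1; -1 0.23 -1.05 0.07 2 0.2 -6.1; -1 0.23 -1.05 0.07 2 0.2 -6.1; -1 0.23 -1.05 0.07 2 0.2 -6.1"

```text
clock: 8.47
eef_pos: [650.0, -260.8, 440.8]
tool_rot: [-2.142, -0.781, -1.806]
force: [1.3, -0.8, -2.3]
width: 38.5
gripper_force: 61.7
```

Emit:
move_arm --targets "-1 0.23 -1.05 0.07 2 0.2 -6.1; -1 0.23 -1.05 0.07 2 0.2 -6.1; -1 0.23 -1.05 0.07 2 0.2 -6.1; -1 0.23 -1.05 0.07 2 0.2 -6.1"

```text
clock: 8.8
eef_pos: [678.3, -243.6, 467.7]
tool_rot: [-2.375, -1.126, -1.357]
force: [1.3, -0.5, -3.0]
width: 38.3
gripper_force: 61.7
```

Emit:
move_arm --targets "-1 0.2 -0.94 -0.08 1.7 0.7 -5.9; -1 0.2 -0.94 -0.08 1.7 0.7 -5.9; -1 0.2 -0.94 -0.08 1.7 0.7 -5.9; -1 0.2 -0.94 -0.08 1.7 0.7 -5.9"

```text
clock: 9.13
eef_pos: [696.0, -213.0, 482.3]
tool_rot: [2.906, -1.312, -0.181]
force: [1.1, -0.2, -2.3]
width: 38.3
gripper_force: 61.8
```

Emit:
move_arm --targets "-1 0.2 -0.94 -0.08 1.7 0.7 -5.9; -1 0.2 -0.94 -0.08 1.7 0.7 -5.9; -1 0.2 -0.94 -0.08 1.7 0.7 -5.9; -1 0.2 -0.94 -0.08 1.7 0.7 -5.9; -1 0 0 0 0 0 0"

```text
clock: 9.55
eef_pos: [707.2, -176.0, 483.0]
tool_rot: [2.08, -1.074, 0.821]
force: [-0.0, 0.1, -3.3]
width: 38.6
gripper_force: 61.8
```

```bash
python3 -c "
from way import *
run(W[4:],[[4,-100,60],[4,-60,15],[4,0,15]])"
```

```text
now [ 707.2 -176.   483. ] [ 0.48  0.32 -0.45  2.2   2.75  0.75  2.39] 9.55 38.59515063502859
9 rows [-0.33 -1.29 -0.06] [ 2.   0.5 -6.2] | err 0.0 zmin 358 tcp [ 682. -118.  387.] j6min 0.55 q [ 0.54  0.36 -0.35  2.21  3.36  0.55  2.91]
8 rows [ 0.16 -3.8   0.16] [ 4.5  0.1 -2.1] | err 0.0 zmin 142 tcp [503. -71. 153.] j6min 0.3 q [ 0.28  0.49 -0.05  2.41  3.65  0.3   2.94]
2 rows [ 1.97 -0.04  2.23] [ 0.1 -0.2 -0.1] | err 0.0 zmin 104 tcp [522. -30. 114.] j6min 0.36 q [0.05 0.6  0.1  2.41 3.53 0.42 2.94]
2 rows [ 3.    0.   -0.01] [ 0.  0. -0.] | err 0.0 zmin 104 tcp [517.  30. 114.] j6min 0.43 q [-0.15  0.6   0.15  2.44  3.37  0.43  2.93]
```

Emit:
move_arm --targets "-1 -0.33 -1.29 -0.06 2 0.5 -6.2; -1 -0.33 -1.29 -0.06 2 0.5 -6.2; -1 -0.33 -1.29 -0.06 2 0.5 -6.2; -1 -0.33 -1.29 -0.06 2 0.5 -6.2; -1 -0.33 -1.29 -0.06 2 0.5 -6.2"

```text
clock: 9.97
eef_pos: [701.6, -133.1, 435.0]
tool_rot: [1.947, -0.597, 1.223]
force: [0.2, -0.2, -2.0]
width: 38.1
gripper_force: 61.8
```

Emit:
move_arm --targets "-1 -0.33 -1.29 -0.06 2 0.5 -6.2; -1 -0.33 -1.29 -0.06 2 0.5 -6.2; -1 -0.33 -1.29 -0.06 2 0.5 -6.2; -1 -0.33 -1.29 -0.06 2 0.5 -6.2; -1 0 0 0 0 0 0"

```text
clock: 10.38
eef_pos: [682.3, -120.8, 386.4]
tool_rot: [2.004, -0.211, 1.438]
force: [0.5, -0.8, -3.0]
width: 38.5
gripper_force: 61.8
```

```bash
python3 -c "
from way import *
run([],[[4,-110,90],[4,-100,60],[4,-60,15],[4,0,15]])"
```

```text
now [ 682.3 -120.8  386.4] [ 0.41  0.35 -0.25  2.27  3.3   0.62  2.92] 10.3833 38.539371958620755
8 rows [ 0.07 -3.65 -0.2 ] [ 4.5  0.1 -2.2] | err 0.021 zmin 168 tcp [488. -83. 179.] j6min 0.23 q [ 0.4   0.42 -0.15  2.41  3.7   0.23  2.93]
1 rows [ 1.07 -0.    2.96] [0.2 0.1 0.3] | err 0.0 zmin 143 tcp [502. -72. 153.] j6min 0.29 q [ 0.27  0.49 -0.04  2.41  3.64  0.29  2.94]
2 rows [2.   0.   2.25] [-0. -0.  0.] | err 0.0 zmin 104 tcp [522. -30. 114.] j6min 0.36 q [0.05 0.6  0.1  2.41 3.53 0.41 2.94]
2 rows [3. 0. 0.] [-0. -0.  0.] | err 0.0 zmin 104 tcp [517.  30. 114.] j6min 0.42 q [-0.15  0.6   0.14  2.44  3.38  0.43  2.93]
```

```bash
python3 -c "
from way import *
run([],[[4,-95,45]])"
```

```text
now [ 682.3 -120.8  386.4] [ 0.41  0.35 -0.25  2.27  3.3   0.62  2.92] 10.3833 38.539371958620755
9 rows [ 0.23 -3.45  0.31] [ 4.   0.1 -1.9] | err 0.0 zmin 129 tcp [510. -65. 139.] j6min 0.34 q [0.22 0.53 0.01 2.41 3.63 0.34 2.94]
```

Emit:
move_arm --targets "-1 0.23 -3.45 0.31 4 0.1 -1.9; -1 0.23 -3.45 0.31 4 0.1 -1.9; -1 0.23 -3.45 0.31 4 0.1 -1.9; -1 0.23 -3.45 0.31 4 0.1 -1.9; -1 0.23 -3.45 0.31 4 0.1 -1.9"

```text
clock: 10.8
eef_pos: [609.6, -76.7, 238.8]
tool_rot: [2.334, -0.082, 1.54]
force: [0.6, 1.5, -3.4]
width: 38.3
gripper_force: 61.7
```

Emit:
move_arm --targets "-1 0.23 -3.45 0.31 4 0.1 -1.9; -1 0.23 -3.45 0.31 4 0.1 -1.9; -1 0.23 -3.45 0.31 4 0.1 -1.9; -1 0.23 -3.45 0.31 4 0.1 -1.9; -1 0 0 0 0 0 0"

```text
clock: 11.22
eef_pos: [508.9, -63.7, 138.2]
tool_rot: [2.617, -0.005, 1.648]
force: [0.1, 0.9, -3.1]
width: 38.7
gripper_force: 61.7
```

Emit:
move_arm --targets "-1 0 0 0 0 0 0; -1 0 0 0 0 0 0"

```text
clock: 11.38
eef_pos: [515.1, -64.1, 142.2]
tool_rot: [2.603, -0.004, 1.649]
force: [0.5, 0.6, -3.3]
width: 38.4
gripper_force: 61.7
```

```bash
python3 -c "
from way import *
where();go([4,-60,16]);run([],[[4,-60,16]])
import pickle
D={n:cam(n) for n in('scene','top','wrist')};pickle.dump(D,open('d4.pkl','wb'))
a=cv2.resize(D['scene']['color'][190:345,240:420],None,fx=3.8,fy=3.8,interpolation=cv2.INTER_CUBIC)[:600]
cv2.imwrite('pics/s4.png',a[:,:,::-1])
"
```

```text
plate in anvil [ 10.1 -93.6  44.1] rot err deg [-0.84  0.21  0.09] F anvil [-1.2  0.6 -3.1] w 38.4 q [0.1  0.53 0.08 2.45 3.57 0.4  2.93] t 11.3833
2 rows of [ 1.675 -0.323  1.406] [ 0.42 -0.11 -0.05] total rot [ 0.8 -0.2 -0.1]
now [515.1 -64.1 142.2] [0.1  0.53 0.08 2.45 3.57 0.4  2.93] 11.3833 38.373265052012975
2 rows [ 1.67 -0.32  1.41] [ 0.4 -0.1 -0. ] | err 0.0 zmin 105 tcp [521. -30. 115.] j6min 0.38 q [0.05 0.6  0.1  2.41 3.53 0.41 2.93]
```

View pics/s4.png

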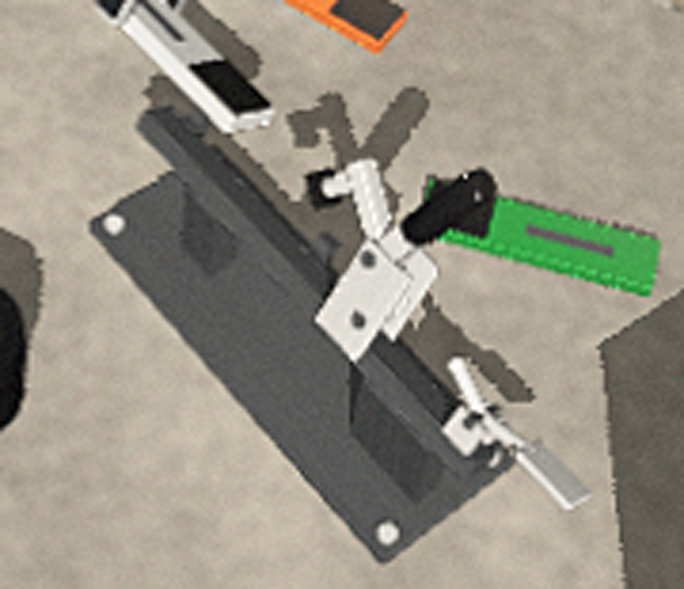

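The scene crop shows the held plate at the anvil's tilt, pad at (230,88) towards the jaw, and the way in is clear. Next I'll go to the way-in point and check there.

Emit:
move_arm --targets "-1 0.85 -0.15 0.7 0.2 0 0; -1 0.85 -0.15 0.7 0.2 0 0; -1 0.85 0 0.7 0 0 0; -1 0.8 0 0.7 0 0 0; -1 0 0 0 0 0 0"

```text
clock: 11.95
eef_pos: [523.2, -27.8, 115.5]
tool_rot: [2.613, -0.004, 1.654]
force: [-0.5, 0.5, -2.7]
width: 38.5
gripper_force: 61.6
```

Emit:
move_arm --targets "-1 0 0 0 0 0 0; -1 0 0 0 0 0 0; -1 0 0 0 0 0 0; -1 0 0 0 0 0 0"

```text
clock: 12.28
eef_pos: [522.2, -30.6, 116.3]
tool_rot: [2.613, -0.002, 1.65]
force: [-1.0, 0.0, -2.4]
width: 38.4
gripper_force: 61.6
```

```bash
cat > chk.py <<'E'
from an import *
def chk(off=(0,-29.1,-1.2)):
    s=read_state();T=Rn.from_euler('xyz',s['tool_rot']).as_matrix();l=R.T@(s['eef_pos']-o)-off
    for n in('scene','top'):
        d=cam(n);v=cv2.cvtColor(d['color'],cv2.COLOR_RGB2HSV)[:,:,2]
        P=o+R@(l+[0,56,15]);c=proj(d,P);cc=np.round(c).astype(int)
        poly=np.array([proj(d,o+R@(l+[a,b,15])) for a,b in((-17,34),(17,34),(17,78),(-17,78))],np.float32)
        x0,y0=np.maximum(cc-22,0);w=v[y0:y0+45,x0:x0+45]
        k,lb,st,ce=cv2.connectedComponentsWithStats((w<55).astype(np.uint8))
        i=min((i for i in range(1,k) if st[i,4]>25),key=lambda i:np.linalg.norm(ce[i]+[x0,y0]-c),default=None)
        print(n,'pred',c.round(1),'area',cv2.contourArea(poly).round(),'seen',None if i is None else ((ce[i]+[x0,y0]).round(1),st[i]))
        if i is not None:
            C,vv=ray(d,ce[i]+[x0,y0]);t=((P-C)@R[:,2])/(vv@R[:,2]);print('   diff in anvil at that height',(R.T@(C+vv*t-P)).round(1))
E
python3 -c "
from chk import *
where();chk();go([4,-60,15])"
```

```text
plate in anvil [  5.5 -60.7  16.8] rot err deg [-0.28  0.18 -0.04] F anvil [-2.1  0.1 -1.6] w 38.4 q [-0.05  0.6   0.14  2.46  3.48  0.46  2.93] t 12.2833Traceback (most recent call last):
  File "<string>", line 3, in <module>
    where();chk();go([4,-60,15])
            ~~~^^
  File "chk.py", line 11, in chk
    print(n,'pred',c.round(1),'area',cv2.contourArea(poly).round(),'seen',None if i is None else ((ce[i]+[x0,y0]).round(1),st[i]))
                                     ^^^^^^^^^^^^^^^^^^^^^^^^^^^
AttributeError: 'float' object has no attribute 'round'
```

```bash
sed -i 's/cv2.contourArea(poly).round()/round(cv2.contourArea(poly))/' chk.py; python3 -c "
from chk import *
chk();go([4,-60,15])"
```

```text
scene pred [304.6 229.8] area 146 seen (array([305.3, 230.2]), array([ 12,  16,  21,  14, 144], dtype=int32))
   diff in anvil at that height [-0.7  1.6 -0. ]
top pred [245.8 207.1] area 206 seen (array([245.9, 207.4]), array([ 15,  17,  15,  12, 149], dtype=int32))
   diff in anvil at that height [-0.9 -0.2 -0. ]
1 rows of [ 0.033 -0.138  0.162] [ 0.25 -0.21  0.06] total rot [ 0.3 -0.2  0.1]
```

Emit:
move_arm --targets "-1 0 -0.15 0.3 0.2 -0.2 0; -1 0 0 0 0 0 0; -1 1.2 0 0 0 0 0; -1 1.2 0 0 0 0 0; -1 1.2 0 0 0 0 0"

```text
clock: 12.85
eef_pos: [520.5, 6.3, 112.4]
tool_rot: [2.62, 0.0, 1.649]
force: [0.2, 0.3, -2.0]
width: 38.5
gripper_force: 61.7
```

Emit:
move_arm --targets "-1 1.2 0 0 0 0 0; -1 1.2 0 0 0 0 0; -1 0 0 0 0 0 0; -1 0 0 0 0 0 0; -1 0 0 0 0 0 0"

```text
clock: 13.27
eef_pos: [520.0, 29.4, 112.8]
tool_rot: [2.62, 0.001, 1.649]
force: [-0.1, -0.5, -2.7]
width: 38.2
gripper_force: 61.7
```

```bash
python3 -c "
from chk import *
where();go([2,0,3]);chk()"
```

```text
plate in anvil [ 5.9 -0.7 12.6] rot err deg [ 0.13  0.01 -0.08] F anvil [-1.5 -0.5 -2.3] w 38.2 q [-0.23  0.61  0.16  2.47  3.29  0.46  2.94] t 13.2667
1 rows of [ 0.071 -0.387  0.963] [-0.13 -0.01  0.08] total rot [-0.1 -0.   0.1]
scene pred [320.5 248.7] area 157 seen (array([321.8, 247.2]), array([ 13,   8,  22,  23, 217], dtype=int32))
   diff in anvil at that height [-7.6 -3.  -0. ]
top pred [223.  208.2] area 206 seen (array([223.8, 208.1]), array([ 15,  17,  15,  15, 134], dtype=int32))
   diff in anvil at that height [ 0.1 -2.1 -0. ]
```

Emit:
move_arm --targets "-1 0 -0.15 0.35 0 0 0; -1 0 -0.15 0.3 0 0 0; -1 0 -0.1 0.25 0 0 0; -1 0 0 0 0 0 0; -1 0 0 0 0 0 0"

```text
clock: 13.78
eef_pos: [521.6, 30.0, 102.8]
tool_rot: [2.621, 0.0, 1.65]
force: [-0.0, -0.8, -1.9]
width: 38.1
gripper_force: 61.6
```

Emit:
move_arm --targets "-1 0 0 0 0 0 0; -1 0 0 0 0 0 0"

```text
clock: 13.95
eef_pos: [521.8, 30.2, 103.3]
tool_rot: [2.621, 0.0, 1.65]
force: [0.0, -0.1, -2.6]
width: 38.5
gripper_force: 61.6
```

```bash
python3 -c "
from chk import *
where();go([-1,0,0])"
```

```text
plate in anvil [ 2.7 -0.1  3.4] rot err deg [ 0.15  0.05 -0.11] F anvil [-1.3 -0.1 -2.2] w 38.5 q [-0.23  0.64  0.16  2.47  3.29  0.48  2.94] t 13.95
1 rows of [ 0.007 -0.371  0.345] [-0.15 -0.05  0.11] total rot [-0.2 -0.1  0.1]
```

Next I'll lower in small steps until contact, then slide onto the stops.

Emit:
move_arm --targets "-1 0 0 0.15 -0.1 0 0; -1 0 0 0.1 0 0 0; -1 0 0 0.1 0 0 0; -1 0 0 0 0 0 0; -1 0 0 0 0 0 0"

```text
clock: 14.37
eef_pos: [523.1, 30.3, 101.2]
tool_rot: [2.617, -0.0, 1.65]
force: [-6.4, -0.0, 10.8]
width: 38.3
gripper_force: 63.5
```

```bash
python3 -c "
from chk import *
where()"
```

```text
plate in anvil [ 2.9 -0.   1. ] rot err deg [-0.03  0.07 -0.1 ] F anvil [-0.2  0.5 12.5] w 38.3 q [-0.23  0.65  0.16  2.47  3.29  0.49  2.94] t 14.3667
```

Emit:
move_arm --targets "-1 0 0 0.1 0 0 0; -1 0 0 0.1 0 0 0; -1 0 0 0 0 0 0; -1 0 0 0 0 0 0"

```text
clock: 14.7
eef_pos: [523.2, 30.3, 101.1]
tool_rot: [2.617, -0.0, 1.65]
force: [-28.9, -0.6, 43.1]
width: 38.1
gripper_force: 67.8
```

```bash
python3 -c "
from chk import *
where()"
```

```text
plate in anvil [ 2.9 -0.1  0.8] rot err deg [-0.05  0.08 -0.1 ] F anvil [-3.4  1.6 51.7] w 38.1 q [-0.23  0.65  0.16  2.47  3.29  0.5   2.94] t 14.7
```

Emit:
move_arm --targets "-1 0 0 -0.2 0 0 0; -1 0 -0.1 0 0 0 0; -1 0 -0.1 0 0 0 0; -1 0 -0.1 0 0 0 0; -1 0 0 0 0 0 0"

```text
clock: 15.12
eef_pos: [523.4, 30.4, 101.2]
tool_rot: [2.617, -0.001, 1.65]
force: [-19.2, -0.4, 31.0]
width: 38.3
gripper_force: 66.1
```

```bash
python3 -c "
from chk import *
where()"
```

```text
plate in anvil [ 3.1 -0.   0.9] rot err deg [-0.08  0.09 -0.1 ] F anvil [-1.   1.1 36.4] w 38.3 q [-0.23  0.65  0.16  2.47  3.29  0.5   2.94] t 15.1167
```

Emit:
move_arm --targets "-1 0 -0.1 0 0 0 0; -1 0 -0.1 0 0 0 0; -1 0 0 0 0 0 0; -1 0 0 0 0 0 0"

```text
clock: 15.45
eef_pos: [523.3, 30.4, 101.2]
tool_rot: [2.617, -0.001, 1.65]
force: [-23.9, -0.7, 39.2]
width: 38.3
gripper_force: 67.2
```

```bash
python3 -c "
from chk import *
where()"
```

```text
plate in anvil [ 3.  -0.1  0.8] rot err deg [-0.08  0.1  -0.1 ] F anvil [-1.1  1.2 45.9] w 38.3 q [-0.23  0.65  0.16  2.47  3.29  0.5   2.94] t 15.45
```

The arm has hit joint 4's limit (2.47) at x = +3 mm. Making the hand about 1° more upright should give back several mm of reach, so I'll unload and try that.

Emit:
move_arm --targets "-1 0 0 -0.15 0 0 0; -1 0 0 0 0.7 0 0; -1 0 0 0 0.7 0 0; -1 0 0 0 0 0 0; -1 0 0 0 0 0 0"

```text
clock: 15.87
eef_pos: [522.3, 30.2, 100.9]
tool_rot: [2.644, -0.001, 1.65]
force: [-8.7, 0.2, 15.3]
width: 38.7
gripper_force: 63.7
```

```bash
python3 -c "
from chk import *
where()"
```

```text
plate in anvil [ 1.9 -0.1  1.1] rot err deg [ 1.5   0.09 -0.09] F anvil [ 0.1  0.9 17.6] w 38.7 q [-0.23  0.63  0.15  2.45  3.3   0.44  2.93] t 15.8667
```

Emit:
move_arm --targets "-1 0 -0.1 -0.1 0 0 0; -1 0 -0.1 0 0 0 0; -1 0 -0.1 0 0 0 0; -1 0 0 0 0 0 0; -1 0 0 0 0 0 0"

```text
clock: 16.28
eef_pos: [520.2, 30.0, 99.9]
tool_rot: [2.644, -0.0, 1.65]
force: [-1.2, -0.4, 6.5]
width: 38.0
gripper_force: 62.7
```

```bash
python3 -c "
from chk import *
where()"
```

```text
plate in anvil [-0.3 -0.2  1.2] rot err deg [ 1.46  0.08 -0.09] F anvil [ 2.2 -0.3  6.3] w 38.0 q [-0.23  0.64  0.15  2.45  3.3   0.45  2.93] t 16.2833
```

Emit:
move_arm --targets "-1 0 -0.1 0 0 0 0; -1 0 -0.1 0 0 0 0; -1 0 0 0 0 0 0; -1 0 0 0 0 0 0"

```text
clock: 16.62
eef_pos: [519.4, 29.9, 99.4]
tool_rot: [2.641, -0.001, 1.65]
force: [-1.7, 0.2, 7.7]
width: 38.5
gripper_force: 62.7
```

```bash
python3 -c "
from chk import *
where()"
```

```text
plate in anvil [-1.3 -0.2  1.2] rot err deg [ 1.34  0.08 -0.06] F anvil [2.4 0.3 7.5] w 38.5 q [-0.23  0.64  0.15  2.46  3.3   0.45  2.93] t 16.6167
```

Emit:
move_arm --targets "-1 0 -0.1 0 0 0 0; -1 0 0 0 0 0 0; -1 0 0 0 0 0 0"

```text
clock: 16.87
eef_pos: [519.4, 29.9, 99.3]
tool_rot: [2.64, -0.001, 1.65]
force: [-0.5, -0.2, 7.9]
width: 38.2
gripper_force: 62.8
```

```bash
python3 -c "
from chk import *
where()"
```

```text
plate in anvil [-1.4 -0.2  1.2] rot err deg [ 1.23  0.09 -0.05] F anvil [ 3.5 -0.1  7.1] w 38.2 q [-0.23  0.64  0.15  2.46  3.3   0.46  2.93] t 16.8667
```

Emit:
move_arm --targets "-1 0 -0.1 0 0.4 0 0; -1 0 -0.1 0 0 0 0; -1 0 0 0 0 0 0; -1 0 0 0 0 0 0"

```text
clock: 17.2
eef_pos: [519.2, 29.9, 99.3]
tool_rot: [2.643, -0.001, 1.649]
force: [0.7, 0.2, 10.6]
width: 38.2
gripper_force: 63.0
```

```bash
python3 -c "
from chk import *
where();chk()"
```

```text
plate in anvil [-1.6 -0.2  1.3] rot err deg [ 1.43  0.09 -0.02] F anvil [5.9 0.1 8.8] w 38.2 q [-0.23  0.64  0.15  2.46  3.3   0.45  2.93] t 17.2
scene pred [320.4 251.9] area 156 seen (array([321.2, 252.4]), array([ 13,  15,  21,  16, 170], dtype=int32))
   diff in anvil at that height [-1.   1.8  0. ]
top pred [223.3 209.4] area 201 seen (array([223.9, 208.4]), array([ 15,  17,  16,  12, 114], dtype=int32))
   diff in anvil at that height [ 2.5 -1.8 -0. ]
```

The plate now bears on the stops: the force along the slope rises and it no longer moves. I'll release it and back straight out.

Emit:
move_arm --targets "0 0 0 0 0 0 0; 0.1 0 0 0 0 0 0; 0.3 0 0 0 0 0 0; 0.3 0 0 0 0 0 0; 0.3 0 0 0 0 0 0"

```text
clock: 17.72
eef_pos: [514.2, 29.5, 96.4]
tool_rot: [2.655, -0.0, 1.65]
force: [-0.1, 0.3, -0.4]
width: 55.6
gripper_force: 0.0
```

```bash
python3 -c "
from chk import *
where();chk()"
```

```text
plate in anvil [-7.3 -0.2  1.3] rot err deg [ 2.1   0.06 -0.11] F anvil [-0.3  0.3 -0.3] w 55.6 q [-0.23  0.64  0.15  2.46  3.3   0.45  2.93] t 17.7167
scene pred [322.  251.5] area 154 seen (array([321.1, 252.5]), array([ 11,  16,  21,  16, 162], dtype=int32))
   diff in anvil at that height [ 5.5  2.2 -0. ]
top pred [223.5 211.4] area 200 seen (array([223.7, 208.3]), array([ 14,  16,  15,  10, 106], dtype=int32))
   diff in anvil at that height [ 8.8 -1.3  0. ]
```

Emit:
move_arm --targets "0.4 0 0.5 0 0 0 0; 0.4 0 0 -0.5 0 0 0; 0.4 0 0 -1.5 0 0 0; 0.4 0 0 -2 0 0 0; 0.4 0 0 -2.5 0 0 0"

```text
clock: 18.23
eef_pos: [491.5, 27.5, 157.8]
tool_rot: [2.66, -0.0, 1.65]
force: [0.6, 0.2, -0.6]
width: 59.8
gripper_force: 0.0
```

Emit:
move_arm --targets "0.4 0 0 -3 0 0 0; 0.4 0 0 -3 0 0 0; 0.4 0 0 0 0 0 0; 0.4 0 0 0 0 0 0"

```text
clock: 18.57
eef_pos: [488.1, 30.7, 177.7]
tool_rot: [2.649, -0.004, 1.658]
force: [-0.5, 0.1, -0.8]
width: 59.4
gripper_force: 0.0
```

```bash
python3 -c "
from chk import *
where()
import pickle
D={n:cam(n) for n in('scene','top','wrist')};pickle.dump(D,open('d5.pkl','wb'))
for n in('scene','top'):
    d=D[n];print(n,[proj(d,o+R@l).round(1).tolist() for l in([-21,-80,12],[19,-80,12],[-21,80,12],[19,80,12],[-1,34,15])])
a=cv2.resize(D['scene']['color'][200:290,240:360],None,fx=4,fy=4,interpolation=cv2.INTER_CUBIC)
b=cv2.resize(D['wrist']['color'],(480,360));t=cv2.resize(D['top']['color'][170:245,130:300],None,fx=1.9*2.4/2.4,fy=1.9)
c=np.zeros((600,800,3),np.uint8);c[:360,:480]=a;c[360:,:320]=cv2.resize(b,(320,240));t=cv2.resize(D['top']['color'][180:240,200:320],None,fx=4,fy=4,interpolation=cv2.INTER_CUBIC);c[360:,320:800]=t
cv2.imwrite('pics/c5.png',c[:,:,::-1])"
```

```text
plate in anvil [10.8  3.  84.7] rot err deg [ 1.8   0.51 -0.39] F anvil [-0.9  0.1 -0.5] w 59.4 q [-0.36  0.41  0.32  2.47  3.66  0.25  2.59] t 18.5667
scene [[288.7, 213.9], [277.3, 215.8], [331.7, 259.0], [320.8, 262.3], [313.9, 245.9]]
top [[274.7, 211.6], [273.8, 197.5], [215.1, 216.3], [213.4, 202.3], [231.5, 208.4]]
```

View pics/c5.png

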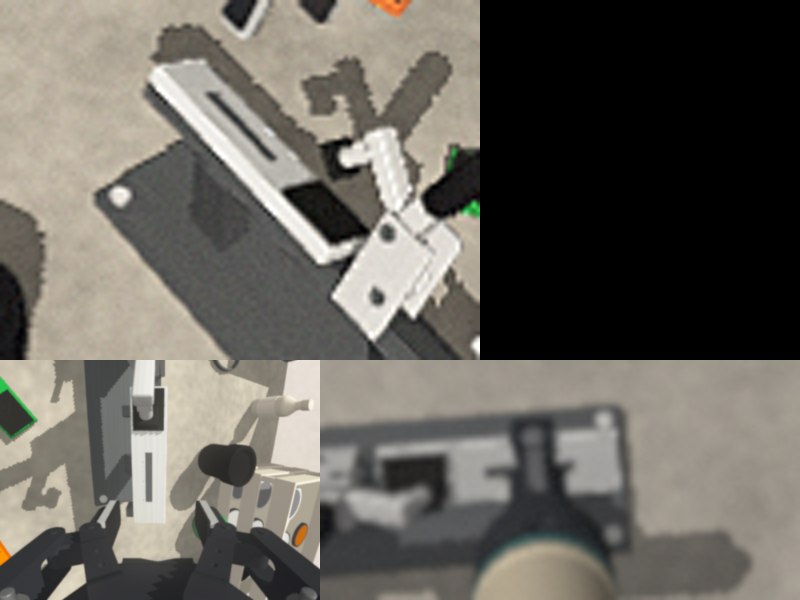

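The plate lies flat on the anvil against the stops with its pad under the foot, and the corners match my prediction within about 1 mm. Next I'll plan the handle push with closed fingers.

```bash
cat > hp.py <<'E'
from fk import *
Rz=Rn.from_matrix(R@Rn.from_euler('y',30,degrees=True).as_matrix()).as_matrix()
def Rab(a,b):
    a,b=np.radians([a,b]);T=tool(R[:,1],Rz@[np.sin(a),0,-np.cos(a)]);return T@Rn.from_euler('y',b).as_matrix()
def hpt(th,k=85,h=0,x=0):
    a=np.radians(73)-th;u=np.array([0,np.cos(a),np.sin(a)]);n=np.array([0,-u[2],u[1]])
    return o+R@(np.array([x,118,12])+k*u+(33+h)*n)
E
python3 - <<'E'
from hp import *
s=read_state()
import io,contextlib
for a,b in((30,0),(30,10),(20,0),(20,15),(10,0),(10,20),(10,35),(0,20),(0,35)):
    q=s['qpos'];p=s['eef_pos'];T=Rn.from_euler('xyz',s['tool_rot']).as_matrix();out=[]
    B=io.StringIO()
    with contextlib.redirect_stdout(B):
        for P in [o+R@[0,40,130],hpt(0,h=25),hpt(0)]+[hpt(t) for t in(.3,.6,.9,1.19)]: q,p,T=seg(q,p,T,P,Rab(a,b))
    import re
    print(a,b,re.findall(r'err ([\d.]+)',B.getvalue()),q.round(2))
E
```

```text
30 0 ['0.118', '0.084', '0.07', '0.109', '0.109', '0.067', '0.012'] [-1.16  0.66  0.75  2.29  4.02  0.23  1.69]
30 10 ['0.024', '0.008', '0.0', '0.0', '0.0', '0.0', '0.0'] [-0.72  0.55  0.28  2.38  3.41  0.34  2.46]
20 0 ['1.26', '0.052', '0.04', '0.006', '0.004', '0.019', '0.037'] [-0.68  0.53  0.04  2.2   0.96  0.23 -1.5 ]
20 15 ['1.321', '1.232', '1.139', '1.133', '1.134', '1.146', '0.244'] [-0.31  0.52 -0.14  2.24  4.24  0.23  1.67]
10 0 ['1.107', '0.0', '0.0', '0.0', '0.0', '0.0', '0.0'] [-0.85  0.59  0.39  2.02 -0.33  0.43 -0.17]
10 20 ['1.563', '0.0', '0.0', '0.0', '0.0', '0.0', '0.0'] [ 0.15  0.64 -0.79  2.16  0.76  0.26 -1.06]
10 35 ['1.582', '0.0', '0.0', '0.0', '0.005', '0.067', '0.112'] [ 0.34  0.74 -0.82  2.15 -0.37  0.23  0.24]
0 20 ['2.187', '0.0', '0.0', '0.0', '0.0', '0.0', '0.0'] [ 0.2   0.7  -0.84  2.02  0.39  0.49 -0.72]
0 35 ['1.722', '0.0', '0.0', '0.0', '0.0', '0.0', '0.0'] [ 0.42  0.84 -0.99  2.06  0.23  0.38 -0.44]
```

```bash
python3 - <<'E'
from fk import *
s=read_state()
Q=[([1.27,.629,.038,1.518,-.027,.996,-.02],[151.1,-631.6,230.4]),([.7,.59,-.24,1.85,.2,.72,.09],[461.9,-309.2,160.2]),
([.27,.3,-.4,2.14,.17,.73,-.17],[406.9,-9.8,234]),([.43,.38,-.48,2.32,.82,.29,-.7],[452.8,-62.4,181.1]),
([.49,.34,-.71,2.14,.83,.68,-.14],[493.7,-84.2,257.2]),([-.05,.6,.14,2.46,3.48,.46,2.93],[522.2,-30.6,116.3]),([-.23,.64,.15,2.46,3.3,.45,2.93],[519.2,29.9,99.3]),(s['qpos'],s['eef_pos'])]
f=lambda g:np.concatenate([fk(np.array(q),g)[0]-p for q,p in Q]+[(g-G0)*.01])
r=least_squares(f,G0,loss='soft_l1',f_scale=3);np.save('g.npy',r.x);print(r.x.round(1),f(r.x)[:24].round(1))
E
python3 - <<'E'
from hp import *
s=read_state()
import io,contextlib,re
for a,b in((30,10),(30,15),(30,20),(30,30),(25,10),(25,20),(35,10),(35,20),(40,15)):
    q=s['qpos'];p=s['eef_pos'];T=Rn.from_euler('xyz',s['tool_rot']).as_matrix()
    B=io.StringIO();J=[]
    with contextlib.redirect_stdout(B):
        for P in [o+R@[0,30,125],hpt(0,h=25),hpt(0)]+[hpt(t) for t in(.3,.6,.9,1.19)]: q,p,T=seg(q,p,T,P,Rab(a,b));J.append(q[3])
    print(a,b,re.findall(r'err ([\d.]+)',B.getvalue()),q.round(2),np.round(J,2))
E
```

```text
[326.5   2.5 -24.8 565.6   4.2   2.8 381.3   4.2  -3.2 342.4] [ 3.1  2.3 -0.9  1.4 -0.9  1.1 -0.8  1.8  0.4  0.7 -5.6 -0.1  3.5 -0.6
 -3.3  0.1  0.6  0.9 -2.  -0.1 -1.3 -0.8 -0.6  3.3]
30 10 ['0.154', '0.151', '0.097', '0.05', '0.0', '0.0', '0.0'] [-0.8   0.56  0.28  2.42  3.28  0.36  2.52] [2.47 2.47 2.47 2.47 2.47 2.44 2.42]
30 15 ['0.142', '0.152', '0.129', '0.096', '0.048', '0.0', '0.0'] [-0.63  0.55  0.13  2.44  3.36  0.44  2.53] [2.47 2.47 2.47 2.47 2.47 2.47 2.44]
30 20 ['0.109', '0.143', '0.141', '0.124', '0.088', '0.039', '0.0'] [-0.45  0.56 -0.01  2.46  3.44  0.5   2.55] [2.47 2.47 2.47 2.47 2.47 2.47 2.46]
30 30 ['0.039', '0.093', '0.105', '0.116', '0.103', '0.068', '0.016'] [-0.03  0.63 -0.38  2.47  3.51  0.56  2.71] [2.47 2.47 2.47 2.47 2.47 2.47 2.47]
25 10 ['0.215', '0.076', '0.005', '0.014', '0.004', '0.0', '0.0'] [-0.89  0.57  0.47  2.35  3.96  0.29  1.86] [2.45 2.44 2.43 2.41 2.39 2.37 2.35]
25 20 ['0.699', '0.092', '0.0', '0.0', '0.0', '0.0', '0.0'] [-0.4   0.54 -0.03  2.39  3.66  0.35  2.34] [2.38 2.45 2.45 2.44 2.43 2.41 2.39]
35 10 ['0.355', '0.352', '0.294', '0.242', '0.176', '0.104', '0.035'] [-0.84  0.59  0.29  2.47  3.14  0.53  2.63] [2.47 2.47 2.47 2.47 2.47 2.47 2.47]
35 20 ['0.282', '0.331', '0.328', '0.311', '0.272', '0.217', '0.155'] [-0.52  0.6   0.06  2.47  3.35  0.68  2.63] [2.47 2.47 2.47 2.47 2.47 2.47 2.47]
40 15 ['0.526', '0.541', '0.514', '0.476', '0.416', '0.344', '0.269'] [-0.71  0.63  0.17  2.47  3.14  0.8   2.7 ] [2.47 2.47 2.47 2.47 2.47 2.47 2.47]
```

```bash
cat > push.py <<'E'
from hp import *
def Ry(a,b,psi):  # tool z leans a away from robot, b towards anvil +y; spun psi about tool z
    return Rab(a,b)@Rn.from_euler('z',psi,degrees=True).as_matrix()
def solve(P,RT,q0,m=.08):
    f=lambda q:np.r_[(fk(q,g)[0]-P)/50,2*Rn.from_matrix(RT.T@fk(q,g)[1]).as_rotvec(),.02*(q-q0)]
    x=least_squares(f,np.clip(q0,lo+m,hi-m),bounds=(lo+m-.001,hi-m+.001));return x.x,np.linalg.norm(x.fun[:6])
E
python3 - <<'E'
from push import *
q0=np.array([-.3,.5,-.2,2.1,.5,.6,1.6])
for a,b in((10,10),(10,20),(0,20),(5,30)):
  for psi in(180,135,90,-90):
    r=[];qq=q0
    for P in [hpt(0,h=25)]+[hpt(t) for t in(0,.4,.8,1.19)]: qq,e=solve(P,Ry(a,b,psi),qq);r.append(e)
    if max(r)<.02: print(a,b,psi,np.round(max(r),4),qq.round(2),solve(hpt(0,h=25),Ry(a,b,psi),q0)[0].round(2))
E
```

```text
10 10 180 0.0006 [-0.1   0.56 -0.54  2.13  0.64  0.34  2.11] [ 0.33  0.45 -0.79  2.21  0.5   0.43  2.42]
10 10 135 0.0009 [ 0.13  0.67 -0.92  2.12  1.02  0.54  2.53] [ 0.53  0.57 -1.13  2.21  0.83  0.58  2.86]
10 10 -90 0.0025 [-0.2   0.54 -0.41  2.12  0.44  0.31  0.72] [-0.    0.38 -0.34  2.21 -0.02  0.36  1.38]
10 20 180 0.0006 [ 0.23  0.67 -0.89  2.18  0.93  0.31  1.92] [ 0.63  0.58 -1.08  2.23  0.55  0.4   2.46]
10 20 -90 0.0101 [-0.33  0.54 -0.05  2.18 -1.02  0.31  2.28] [ 0.38  0.46 -0.69  2.23 -0.12  0.33  1.57]
0 20 180 0.0005 [ 0.24  0.72 -0.88  2.03  0.44  0.5   2.38] [ 0.6   0.64 -1.06  2.09  0.36  0.64  2.6 ]
0 20 -90 0.0004 [-0.04  0.6  -0.43  2.03 -0.22  0.45  1.45] [ 0.24  0.48 -0.49  2.09 -0.23  0.59  1.64]
5 30 180 0.0009 [ 0.41  0.8  -1.01  2.14  0.59  0.31  2.35] [ 0.77  0.73 -1.17  2.17  0.35  0.48  2.72]
5 30 -90 0.0019 [ 0.12  0.64 -0.51  2.14 -0.7   0.31  2.05] [ 0.59  0.59 -0.85  2.17 -0.2   0.45  1.71]
```

```bash
python3 - <<'E'
from push import *
RT=Ry(5,17,-90);q1,e=solve(hpt(0,h=30),RT,np.array([.1,.48,-.4,2.1,-.2,.55,1.6]));print(q1.round(2),e)
qq=q1
for t in(0,.4,.8,1.19): qq,e=solve(hpt(t),RT,qq);print(t,qq.round(2),e.round(4))
s=read_state();q=s['qpos'];p=s['eef_pos'];T=Rn.from_euler('xyz',s['tool_rot']).as_matrix()
qs=q.copy()
W=[]
for k,(j6,j4,j2) in zip((.12,.3,.5,.7,.88),((.45,2.4,.35),(.65,2.2,.25),(.7,2.1,.2),(.7,2.05,.25),(.65,2.05,.35))):
    w=qs+(q1-qs)*k;w[5]=j6;w[3]=j4;w[1]=j2;W.append(w)
for w in W: p1,T1=fk(w,g);q,p,T=seg(q,p,T,p1,T1)
q,p,T=seg(q,p,T,hpt(0,h=30)+[0,0,40],RT);q,p,T=seg(q,p,T,hpt(0,h=30),RT)
np.savez('W.npz',W=W,RT=RT)
E
```

```text
[ 0.18  0.43 -0.43  2.15 -0.23  0.48  1.65] 7.29432886329538e-05
0 [ 0.1   0.45 -0.41  2.15 -0.23  0.45  1.59] 0.0001
0.4 [-0.    0.46 -0.39  2.14 -0.23  0.43  1.52] 0.0001
0.8 [-0.09  0.5  -0.36  2.11 -0.22  0.39  1.47] 0.0001
1.19 [-0.15  0.56 -0.34  2.09 -0.22  0.34  1.44] 0.0
6 rows [ 0.39  2.52 -0.3 ] [-3.4  0.7  5.3] | err 0.0 zmin 177 tcp [598.  27. 280.] j6min 0.29 q [-0.39  0.36  0.36  2.4   3.33  0.46  2.34]
9 rows [ 1.24  2.51 -0.01] [-3.3  0.9  5.4] | err 0.0 zmin 265 tcp [699. -71. 477.] j6min 0.48 q [-0.53  0.29  0.52  2.21  2.66  0.6   2.08]
9 rows [-0.12  1.09 -0.09] [-2.2 -1.   5.6] | err 0.0 zmin 421 tcp [ 647. -150.  470.] j6min 0.5 q [-0.69  0.26  0.68  2.1   1.73  0.5   2.04]
9 rows [-1.26  1.39  0.1 ] [-2.8 -1.8  4.9] | err 0.0 zmin 314 tcp [ 564. -101.  337.] j6min 0.48 q [-0.54  0.29  0.51  2.05  0.67  0.53  2.19]
8 rows [-1.    2.14  0.47] [-3.7 -1.1  4.8] | err 0.0 zmin 225 tcp [494.  40. 237.] j6min 0.55 q [-0.32  0.35  0.24  2.05 -0.11  0.63  2.13]
6 rows [0.01 1.75 0.15] [-3.  -0.4  4.8] | err 0.0 zmin 217 tcp [456. 137. 237.] j6min 0.64 q [-0.23  0.35  0.13  2.11 -0.56  0.68  1.98]
2 rows [ 0.16 -0.58  1.91] [-0.  -0.1 -0. ] | err 0.0 zmin 182 tcp [456. 137. 197.] j6min 0.57 q [-0.2   0.41  0.08  2.16 -0.64  0.57  2.08]
```

Emit:
move_arm --targets "-1 -1.5 2.5 0 0 0 0; -1 -1.5 2.5 0 0 0 0; -1 -1 2.5 0 0 0 0"

```text
clock: 18.97
eef_pos: [528.4, 14.7, 193.3]
tool_rot: [2.644, -0.013, 1.66]
force: [-0.2, 0.8, -0.3]
width: 24.1
gripper_force: 0.0
```

```bash
cat > nx.py <<'E'
from push import *
import sys
z=np.load('W.npz');W,RT=z['W'],z['RT'];k=int(sys.argv[1])
s=read_state();q=s['qpos'];p=s['eef_pos'];T=Rn.from_euler('xyz',s['tool_rot']).as_matrix();print(p.round(),q.round(2),s['clock'])
for w in W[k:]: p1,T1=fk(w,g);q,p,T=seg(q,p,T,p1,T1)
q,p,T=seg(q,p,T,hpt(0,h=30)+[0,0,40],RT);q,p,T=seg(q,p,T,hpt(0,h=30),RT)
E
python3 nx.py 0
```

```text
[528.  15. 193.] [-0.37  0.42  0.41  2.36  4.22  0.23  2.08] 18.9667
6 rows [ 0.54  1.76 -0.45] [-3.4  0.6  5.3] | err 0.0 zmin 192 tcp [598.  27. 280.] j6min 0.31 q [-0.61  0.43  0.67  2.4   3.6   0.53  2.05]
9 rows [1.24 2.5  0.  ] [-3.2  0.9  5.4] | err 0.0 zmin 265 tcp [699. -71. 476.] j6min 0.54 q [-0.77  0.37  0.88  2.21  2.93  0.54  1.75]
9 rows [-0.11  1.09 -0.1 ] [-2.2 -1.   5.6] | err 0.021 zmin 421 tcp [ 647. -151.  470.] j6min 0.23 q [-0.98  0.42  1.18  2.1   1.91  0.23  1.8 ]
9 rows [-1.26  1.39  0.1 ] [-2.8 -1.7  5. ] | err 0.0 zmin 314 tcp [ 565. -101.  337.] j6min 0.23 q [-0.68  0.32  0.7   2.05  0.55  0.48  2.3 ]
8 rows [-0.97  2.15  0.46] [-3.7 -1.1  4.7] | err 0.0 zmin 225 tcp [494.  40. 237.] j6min 0.51 q [-0.43  0.37  0.38  2.05 -0.2   0.63  2.23]
6 rows [-0.    1.76  0.16] [-3.  -0.4  4.8] | err 0.0 zmin 217 tcp [456. 137. 236.] j6min 0.65 q [-0.35  0.36  0.28  2.11 -0.63  0.7   2.07]
2 rows [ 0.17 -0.57  1.89] [-0.  -0.   0.1] | err 0.0 zmin 182 tcp [456. 137. 197.] j6min 0.61 q [-0.3   0.42  0.23  2.16 -0.72  0.61  2.17]
```

Emit:
move_arm --targets "-1 0.54 1.76 -0.45 -3.4 0.6 5.3; -1 0.54 1.76 -0.45 -3.4 0.6 5.3; -1 0.54 1.76 -0.45 -3.4 0.6 5.3; -1 0.54 1.76 -0.45 -3.4 0.6 5.3; -1 0.54 1.76 -0.45 -3.4 0.6 5.3"

```text
clock: 19.38
eef_pos: [589.3, 28.8, 265.4]
tool_rot: [2.398, -0.329, 1.307]
force: [0.8, 0.2, -0.2]
width: -0.0
gripper_force: 0.0
```

Emit:
move_arm --targets "-1 0.54 1.76 -0.45 -3.4 0.6 5.3; -1 1.24 2.5 0 -3.2 0.9 5.4; -1 1.24 2.5 0 -3.2 0.9 5.4; -1 1.24 2.5 0 -3.2 0.9 5.4; -1 1.24 2.5 0 -3.2 0.9 5.4"

```text
clock: 19.8
eef_pos: [663.5, 5.9, 369.1]
tool_rot: [2.269, -0.722, 0.998]
force: [0.5, -0.9, 0.4]
width: -0.0
gripper_force: 0.0
```

Emit:
move_arm --targets "-1 1.24 2.5 0 -3.2 0.9 5.4; -1 1.24 2.5 0 -3.2 0.9 5.4; -1 1.24 2.5 0 -3.2 0.9 5.4; -1 1.24 2.5 0 -3.2 0.9 5.4; -1 1.24 2.5 0 -3.2 0.9 5.4"

```text
clock: 20.22
eef_pos: [699.6, -71.9, 477.1]
tool_rot: [2.332, -1.132, 0.574]
force: [0.8, -0.0, 0.1]
width: -0.1
gripper_force: 0.0
```

```bash
python3 nx.py 2; sed -i 's/^W=W//' nx.py; python3 - <<'E'
from push import *
z=dict(np.load('W.npz'));q=read_state()['qpos'];q1=solve(hpt(0,h=30),z['RT'],np.array([.1,.48,-.4,2.1,-.2,.55,1.6]))[0]
W=[]
for k,j6,j4,j2 in((.3,.9,2.1,.4),(.55,.9,2.05,.4),(.8,.8,2.05,.4)):
    w=q+(q1-q)*k;w[5]=j6;w[3]=j4;w[1]=j2;W.append(w)
z['W']=W;np.savez('W.npz',**z)
E
python3 nx.py 0
```

```text
[700. -72. 477.] [-0.8   0.35  0.88  2.23  2.89  0.55  1.79] 20.2167
9 rows [-0.12  1.08 -0.1 ] [-2.2 -1.   5.6] | err 0.018 zmin 421 tcp [ 647. -150.  470.] j6min 0.23 q [-0.98  0.42  1.18  2.1   1.91  0.23  1.79]
9 rows [-1.26  1.4   0.1 ] [-2.8 -1.7  4.9] | err 0.0 zmin 313 tcp [ 565. -101.  337.] j6min 0.23 q [-0.69  0.32  0.7   2.05  0.55  0.48  2.3 ]
8 rows [-0.99  2.14  0.46] [-3.7 -1.2  4.8] | err 0.0 zmin 224 tcp [495.  40. 237.] j6min 0.51 q [-0.42  0.36  0.37  2.06 -0.21  0.62  2.24]
6 rows [0.02 1.76 0.15] [-3.  -0.3  4.8] | err 0.0 zmin 217 tcp [456. 137. 237.] j6min 0.64 q [-0.34  0.36  0.28  2.11 -0.63  0.71  2.07]
2 rows [ 0.15 -0.59  1.92] [ 0.1 -0.1  0. ] | err 0.0 zmin 181 tcp [456. 137. 197.] j6min 0.6 q [-0.3   0.42  0.22  2.16 -0.72  0.6   2.17]
[700. -72. 477.] [-0.8   0.35  0.88  2.23  2.89  0.55  1.79] 20.2167
9 rows [0.37 1.62 0.42] [-3.6  0.9  5.1] | err 0.0 zmin 432 tcp [ 667. -214.  505.] j6min 0.57 q [-0.85  0.6   1.07  2.09  2.05  0.57  1.51]
8 rows [-1.24  2.28  0.05] [-4.2 -1.7  3.9] | err 0.0 zmin 300 tcp [ 550. -213.  340.] j6min 0.37 q [-0.74  0.56  0.9   2.04  0.84  0.55  2.02]
8 rows [-1.3   2.75 -0.08] [-4.6 -2.   3.6] | err 0.0 zmin 205 tcp [457. -35. 216.] j6min 0.59 q [-0.48  0.44  0.47  2.05  0.04  0.72  2.07]
7 rows [-0.88  2.35 -0.28] [-3.9 -2.1  3.9] | err 0.0 zmin 206 tcp [457. 137. 237.] j6min 0.69 q [-0.31  0.35  0.23  2.11 -0.62  0.69  2.05]
2 rows [ 0.19 -0.57  1.91] [ 0.1  0.1 -0.1] | err 0.0 zmin 181 tcp [456. 137. 197.] j6min 0.59 q [-0.27  0.42  0.18  2.16 -0.7   0.59  2.14]
```

Emit:
move_arm --targets "-1 0.37 1.62 0.42 -3.6 0.9 5.1; -1 0.37 1.62 0.42 -3.6 0.9 5.1; -1 0.37 1.62 0.42 -3.6 0.9 5.1; -1 0.37 1.62 0.42 -3.6 0.9 5.1; -1 0.37 1.62 0.42 -3.6 0.9 5.1"

```text
clock: 20.63
eef_pos: [695.4, -152.4, 502.5]
tool_rot: [-2.876, -1.388, -0.862]
force: [-0.1, -0.3, 0.1]
width: -0.1
gripper_force: 0.0
```

Emit:
move_arm --targets "-1 0.37 1.62 0.42 -3.6 0.9 5.1; -1 0.37 1.62 0.42 -3.6 0.9 5.1; -1 0.37 1.62 0.42 -3.6 0.9 5.1; -1 0.37 1.62 0.42 -3.6 0.9 5.1"

```text
clock: 20.97
eef_pos: [666.9, -214.0, 503.2]
tool_rot: [-2.016, -1.174, -2.01]
force: [0.1, -0.1, -0.7]
width: 0.1
gripper_force: 0.0
```

Emit:
move_arm --targets "-1 -1.24 2.28 0.05 -4.2 -1.7 3.9; -1 -1.24 2.28 0.05 -4.2 -1.7 3.9; -1 -1.24 2.28 0.05 -4.2 -1.7 3.9; -1 -1.24 2.28 0.05 -4.2 -1.7 3.9"

```text
clock: 21.3
eef_pos: [608.1, -234.1, 422.6]
tool_rot: [-2.239, -0.887, -2.086]
force: [-0.3, -0.6, -0.2]
width: -0.2
gripper_force: 0.0
```

Emit:
move_arm --targets "-1 -1.24 2.28 0.05 -4.2 -1.7 3.9; -1 -1.24 2.28 0.05 -4.2 -1.7 3.9; -1 -1.24 2.28 0.05 -4.2 -1.7 3.9; -1 -1.24 2.28 0.05 -4.2 -1.7 3.9; -1 0 0 0 0 0 0"

```text
clock: 21.72
eef_pos: [550.3, -213.1, 339.3]
tool_rot: [-2.44, -0.608, -2.225]
force: [0.0, -1.4, 0.6]
width: 0.2
gripper_force: 0.0
```

```bash
python3 nx.py 2
```

```text
[ 550. -213.  339.] [-0.76  0.55  0.9   2.05  0.85  0.57  2.01] 21.7167
8 rows [-1.32  2.75 -0.09] [-4.6 -2.   3.6] | err 0.0 zmin 204 tcp [457. -35. 215.] j6min 0.59 q [-0.48  0.44  0.47  2.05  0.04  0.72  2.07]
7 rows [-0.9   2.34 -0.3 ] [-3.9 -2.1  3.9] | err 0.0 zmin 205 tcp [456. 137. 237.] j6min 0.7 q [-0.31  0.35  0.23  2.11 -0.61  0.7   2.04]
2 rows [ 0.17 -0.58  1.92] [ 0.  -0.1  0. ] | err 0.0 zmin 181 tcp [456. 137. 197.] j6min 0.59 q [-0.27  0.42  0.18  2.16 -0.7   0.59  2.15]
```

Emit:
move_arm --targets "-1 -1.32 2.75 -0.09 -4.6 -2 3.6; -1 -1.32 2.75 -0.09 -4.6 -2 3.6; -1 -1.32 2.75 -0.09 -4.6 -2 3.6; -1 -1.32 2.75 -0.09 -4.6 -2 3.6"

```text
clock: 22.05
eef_pos: [492.0, -141.9, 262.9]
tool_rot: [-2.689, -0.356, -2.376]
force: [-0.4, -0.5, -0.6]
width: 0.5
gripper_force: 0.0
```

Emit:
move_arm --targets "-1 -1.32 2.75 -0.09 -4.6 -2 3.6; -1 -1.32 2.75 -0.09 -4.6 -2 3.6; -1 -1.32 2.75 -0.09 -4.6 -2 3.6; -1 -1.32 2.75 -0.09 -4.6 -2 3.6; -1 0 0 0 0 0 0"

```text
clock: 22.47
eef_pos: [457.4, -35.1, 215.4]
tool_rot: [-2.963, -0.145, -2.575]
force: [0.8, -1.0, 0.3]
width: -0.2
gripper_force: 0.0
```

```bash
python3 nx.py 3
```

```text
[457. -35. 215.] [-0.5   0.45  0.48  2.05  0.04  0.73  2.07] 22.4667
7 rows [-0.9   2.35 -0.29] [-3.9 -2.1  3.9] | err 0.0 zmin 205 tcp [456. 137. 236.] j6min 0.69 q [-0.32  0.35  0.24  2.11 -0.61  0.69  2.05]
2 rows [ 0.17 -0.58  1.88] [-0.  -0.1  0.1] | err 0.0 zmin 181 tcp [456. 137. 197.] j6min 0.59 q [-0.28  0.42  0.19  2.16 -0.7   0.59  2.15]
```

Emit:
move_arm --targets "-1 -0.9 2.35 -0.29 -3.9 -2.1 3.9; -1 -0.9 2.35 -0.29 -3.9 -2.1 3.9; -1 -0.9 2.35 -0.29 -3.9 -2.1 3.9; -1 -0.9 2.35 -0.29 -3.9 -2.1 3.9; -1 -0.9 2.35 -0.29 -3.9 -2.1 3.9"

```text
clock: 22.88
eef_pos: [448.6, 88.1, 221.1]
tool_rot: [2.996, 0.045, -2.912]
force: [-0.2, 0.5, -1.6]
width: 0.3
gripper_force: 0.0
```

Emit:
move_arm --targets "-1 -0.9 2.35 -0.29 -3.9 -2.1 3.9; -1 -0.9 2.35 -0.29 -3.9 -2.1 3.9; -1 0 0 0 0 0 0; -1 0 0 0 0 0 0"

```text
clock: 23.22
eef_pos: [456.5, 134.3, 236.2]
tool_rot: [2.854, 0.087, -3.057]
force: [0.0, -0.1, -0.5]
width: -0.4
gripper_force: 0.0
```

```bash
python3 nx.py 3; python3 - <<'E'
from push import *
RT=np.load('W.npz')['RT'];s=read_state();T=Rn.from_euler('xyz',s['tool_rot']).as_matrix()
print('tcp anvil',(R.T@(s['eef_pos']-o)).round(1),'rot err',np.degrees(Rn.from_matrix(T.T@RT).as_rotvec()).round(1))
print('tool axes in anvil',(R.T@RT).round(2).tolist())
q=s['qpos'];p=s['eef_pos']
q,p,T=seg(q,p,T,hpt(0,h=12),RT)
for t in(.2,.4,.6,.8,1.0,1.19): q,p,T=seg(q,p,T,hpt(t,h=3),RT)
d=cam('wrist');cv2.imwrite('pics/w6.png',d['color'][:,:,::-1])
E
```

```text
[457. 134. 236.] [-0.33  0.35  0.26  2.1  -0.6   0.7   2.04] 23.2167
1 rows [-0.    0.3   0.03] [-0.5 -0.1  0.4] | err 0.0 zmin 221 tcp [456. 137. 237.] j6min 0.7 q [-0.32  0.35  0.25  2.11 -0.62  0.7   2.05]
2 rows [ 0.17 -0.58  1.91] [ 0. -0.  0.] | err 0.0 zmin 181 tcp [456. 137. 197.] j6min 0.6 q [-0.28  0.42  0.2   2.16 -0.71  0.6   2.15]
tcp anvil [ 19.8  79.6 145.8] rot err [-0.5 -0.1  0.4]
tool axes in anvil [[-0.91, 0.12, -0.4], [0.0, 0.96, 0.29], [0.42, 0.26, -0.87]]
2 rows [0.06 0.34 2.4 ] [-0.2 -0.1  0.2] | err 0.0 zmin 177 tcp [457. 155. 192.] j6min 0.57 q [-0.31  0.43  0.18  2.16 -0.72  0.57  2.13]
1 rows [-0.11  2.51  1.01] [-0.1  0.1  0. ] | err 0.0 zmin 175 tcp [457. 182. 190.] j6min 0.56 q [-0.36  0.44  0.18  2.15 -0.73  0.56  2.08]
1 rows [-0.16  1.64  0.84] [ 0. -0.  0.] | err 0.0 zmin 172 tcp [457. 200. 187.] j6min 0.54 q [-0.4   0.45  0.17  2.14 -0.73  0.54  2.05]
1 rows [-0.3   1.43  1.11] [ 0. -0.  0.] | err 0.0 zmin 165 tcp [459. 217. 181.] j6min 0.52 q [-0.43  0.46  0.16  2.13 -0.75  0.52  2.02]
1 rows [-0.44  1.19  1.34] [ 0. -0.  0.] | err 0.0 zmin 156 tcp [463. 233. 172.] j6min 0.5 q [-0.45  0.49  0.15  2.12 -0.76  0.5   2.01]
1 rows [-0.55  0.88  1.52] [ 0. -0.  0.] | err 0.0 zmin 145 tcp [469. 246. 160.] j6min 0.48 q [-0.46  0.52  0.14  2.11 -0.78  0.48  2.01]
1 rows [-0.62  0.53  1.55] [ 0. -0.  0.] | err 0.0 zmin 132 tcp [475. 256. 148.] j6min 0.46 q [-0.46  0.55  0.12  2.09 -0.8   0.46  2.02]
```

Emit:
move_arm --targets "-1 0.06 0.3 2.2 0 0 0; -1 0.06 0.3 2.2 0 0 0; -1 0 0 0 0 0 0; -1 0 0 0 0 0 0"

```text
clock: 23.6
eef_pos: [456.7, 153.8, 195.5]
tool_rot: [2.852, 0.085, -3.057]
force: [-0.1, -0.3, -0.1]
width: -0.1
gripper_force: 0.0
```

```bash
cat > ha.py <<'E'
from push import *
def st():
    s=read_state();l=R.T@(s['eef_pos']-o);v=l-[0,118,12];r=np.hypot(v[1],v[2])
    ang=np.arctan2(v[2],v[1])-np.arctan2(33,85);print('tcp anvil',l.round(1),'r',r.round(1),'(91.2) eq handle th',(np.radians(73)-ang).round(3),'F',(R.T@s['force']).round(1),s['clock']);return s
def steps(ths,h=3,k=85):
    s=read_state();RT=np.load('W.npz')['RT'];q=s['qpos'];p=s['eef_pos'];T=Rn.from_euler('xyz',s['tool_rot']).as_matrix()
    for t in ths:q,p,T=seg(q,p,T,hpt(t,h=h,k=k),RT)
E
python3 -c "
from ha import *
st();steps([0,.2,.4,.6])"
```

```text
tcp anvil [  0.8  99.1 109.8] r 99.6 (91.2) eq handle th -0.118 F [-0.1 -0.3 -0.1] 23.6
1 rows [-0.18  0.73  0.82] [-0.4 -0.3  0.4] | err 0.0 zmin 174 tcp [458. 163. 190.] j6min 0.56 q [-0.32  0.43  0.18  2.15 -0.72  0.56  2.12]
1 rows [0.   1.76 0.53] [ 0.  0. -0.] | err 0.0 zmin 175 tcp [457. 182. 190.] j6min 0.55 q [-0.36  0.44  0.18  2.15 -0.73  0.55  2.08]
1 rows [-0.15  1.64  0.84] [ 0.  0. -0.] | err 0.0 zmin 171 tcp [457. 200. 187.] j6min 0.54 q [-0.4   0.45  0.17  2.14 -0.73  0.54  2.05]
1 rows [-0.3   1.44  1.11] [ 0.  0. -0.] | err 0.0 zmin 165 tcp [459. 217. 181.] j6min 0.52 q [-0.43  0.46  0.16  2.13 -0.75  0.52  2.02]
```

Emit:
move_arm --targets "-1 -0.18 0.7 0.8 0 0 0; -1 0 0.9 0.25 0 0 0; -1 0 0.9 0.25 0 0 0; -1 -0.08 0.8 0.42 0 0 0; -1 -0.08 0.8 0.42 0 0 0"

```text
clock: 24.02
eef_pos: [458.2, 201.3, 188.7]
tool_rot: [2.85, 0.089, -3.059]
force: [0.4, -0.6, 0.7]
width: 0.0
gripper_force: 0.6
```

```bash
python3 -c "
from ha import *
st()"
```

```text
tcp anvil [  2.  146.3 101.3] r 93.7 (91.2) eq handle th 0.381 F [ 0.6 -0.6  0.5] 24.0167
```

Emit:
move_arm --targets "-1 -0.15 0.72 0.55 0 0 0; -1 -0.15 0.72 0.55 0 0 0; -1 0 0 0 0 0 0; -1 0 0 0 0 0 0"

```text
clock: 24.35
eef_pos: [459.5, 218.3, 181.8]
tool_rot: [2.85, 0.087, -3.058]
force: [-1.3, -0.0, 1.7]
width: 0.3
gripper_force: 0.6
```

```bash
python3 -c "
from ha import *
st();steps([.7,.8,.9,1.0,1.1,1.19],h=3)"
```

```text
tcp anvil [  0.7 163.2  94.1] r 93.7 (91.2) eq handle th 0.577 F [-0.3  0.1  2.1] 24.35
1 rows [-0.18  0.48  0.71] [-0.2 -0.1  0.4] | err 0.0 zmin 161 tcp [461. 225. 177.] j6min 0.51 q [-0.44  0.48  0.16  2.13 -0.75  0.51  2.01]
1 rows [-0.23  0.56  0.7 ] [-0. -0. -0.] | err 0.0 zmin 157 tcp [463. 233. 172.] j6min 0.5 q [-0.45  0.49  0.15  2.12 -0.76  0.5   2.01]
1 rows [-0.27  0.48  0.74] [-0. -0. -0.] | err 0.0 zmin 151 tcp [466. 240. 166.] j6min 0.49 q [-0.45  0.5   0.14  2.11 -0.77  0.49  2.  ]
1 rows [-0.29  0.4   0.78] [-0. -0. -0.] | err 0.0 zmin 145 tcp [469. 246. 160.] j6min 0.48 q [-0.46  0.52  0.14  2.11 -0.78  0.48  2.  ]
1 rows [-0.32  0.32  0.8 ] [-0. -0. -0.] | err 0.0 zmin 139 tcp [472. 252. 154.] j6min 0.47 q [-0.46  0.53  0.13  2.1  -0.79  0.47  2.01]
1 rows [-0.3   0.21  0.75] [-0. -0. -0.] | err 0.0 zmin 132 tcp [475. 256. 148.] j6min 0.46 q [-0.46  0.55  0.12  2.09 -0.8   0.46  2.01]
```

Contact is light and the handle follows. I'll carry on towards dead centre.

Emit:
move_arm --targets "-1 -0.18 0.48 0.7 0 0 0; -1 -0.23 0.55 0.7 0 0 0; -1 -0.27 0.48 0.74 0 0 0; -1 0 0 0 0 0 0"

```text
clock: 24.68
eef_pos: [467.0, 239.8, 165.6]
tool_rot: [2.85, 0.088, -3.058]
force: [1.1, -1.0, 3.2]
width: -0.4
gripper_force: 1.7
```

```bash
python3 -c "
from ha import *
st()"
```

```text
tcp anvil [  0.6 184.   75.4] r 91.5 (91.2) eq handle th 0.879 F [ 2.5 -1.1  2.3] 24.6833
```

Emit:
move_arm --targets "-1 -0.29 0.4 0.78 0 0 0; -1 0 0 0 0 0 0; -1 0 0 0 0 0 0"

```text
clock: 24.93
eef_pos: [468.9, 245.4, 160.2]
tool_rot: [2.85, 0.087, -3.058]
force: [-0.1, 0.9, 2.1]
width: 0.3
gripper_force: 1.1
```

```bash
python3 -c "
from ha import *
st();steps([1.05,1.1,1.15,1.19],h=2)"
```

```text
tcp anvil [-1.000e-01  1.894e+02  6.960e+01] r 91.8 (91.2) eq handle th 0.966 F [1.  0.9 1.8] 24.9333
1 rows [-0.21  0.23  0.5 ] [-0.2 -0.1  0.3] | err 0.0 zmin 141 tcp [471. 249. 156.] j6min 0.47 q [-0.46  0.53  0.13  2.1  -0.78  0.47  2.01]
1 rows [-0.16  0.15  0.4 ] [-0. -0.  0.] | err 0.0 zmin 138 tcp [473. 252. 153.] j6min 0.47 q [-0.46  0.54  0.13  2.1  -0.79  0.47  2.01]
1 rows [-0.17  0.12  0.41] [-0. -0.  0.] | err 0.0 zmin 134 tcp [475. 254. 150.] j6min 0.46 q [-0.46  0.54  0.12  2.1  -0.79  0.46  2.01]
1 rows [-0.13  0.08  0.34] [-0. -0.  0.] | err 0.0 zmin 131 tcp [476. 256. 147.] j6min 0.46 q [-0.46  0.55  0.12  2.09 -0.8   0.46  2.01]
```

Emit:
move_arm --targets "-1 -0.2 0.23 0.5 0 0 0; -1 -0.16 0.15 0.4 0 0 0; -1 0 0 0 0 0 0"

```text
clock: 25.18
eef_pos: [472.9, 251.9, 152.6]
tool_rot: [2.85, 0.087, -3.059]
force: [0.4, 0.2, -0.2]
width: -0.1
gripper_force: 0.0
```

```bash
python3 -c "
from ha import *
st()"
```

```text
tcp anvil [  0.  195.6  60.8] r 91.7 (91.2) eq handle th 1.083 F [ 0.3  0.2 -0.4] 25.1833
```

Emit:
move_arm --targets "-1 -0.16 0.12 0.4 0 0 0; -1 -0.1 0.06 0.25 0 0 0; -1 0 0 0 0 0 0"

```text
clock: 25.43
eef_pos: [475.4, 254.2, 148.4]
tool_rot: [2.85, 0.087, -3.06]
force: [-5.9, -5.3, 14.2]
width: 0.1
gripper_force: 7.5
```

```bash
python3 -c "
from ha import *
st()"
```

```text
tcp anvil [  0.2 197.7  55.7] r 90.9 (91.2) eq handle th 1.143 F [ 1.7 -4.9 15.5] 25.4333
```

The handle snapped over centre: the force fell to zero at 1.08 rad and rose against the stop at 1.14. I'll take the hand away and wait out the second while heading above the lever.

Emit:
move_arm --targets "-1 0 0 -1 0 0 0; -1 0 0 -2.5 0 0 0; -1 0 0 -2.5 0 0 0; -1 0 0 0 0 0 0"

```text
clock: 25.77
eef_pos: [475.0, 236.7, 209.1]
tool_rot: [2.849, 0.095, -3.062]
force: [0.1, -0.3, -0.1]
width: -0.1
gripper_force: 0.0
```

```bash
python3 - <<'E'
from ha import *
s=st();d=cam('scene');e=cam('top')
c=np.zeros((600,800,3),np.uint8)
c[:560,:520]=cv2.resize(d['color'][210:350,270:400],None,fx=4,fy=4,interpolation=cv2.INTER_CUBIC)
cv2.imwrite('pics/s7.png',c[:560,:520,::-1])
for n,t in(('open',0),('locked',1.19)): print(n,'end',proj(d,hpt(t,k=105)).round(1))
q=s['qpos'];p=s['eef_pos'];T=Rn.from_euler('xyz',s['tool_rot']).as_matrix()
RT=Ry(8,-8,-90);q,p,T=seg(q,p,T,o+R@[-3,267,75],RT);q,p,T=seg(q,p,T,o+R@[-3,267,40],RT);q,p,T=seg(q,p,T,o+R@[-3,267,5],RT)
E
```

```text
tcp anvil [ 29.  180.3 109.2] r 115.4 (91.2) eq handle th 0.644 F [ 0.1 -0.3 -0.1] 25.7667
open end [361.6 235.5]
locked end [378.8 292.6]
4 rows [0.39 2.02 1.39] [ 6.2 -0.6 -0. ] | err 0.0 zmin 146 tcp [458. 322. 163.] j6min 0.57 q [-1.17  0.67  0.63  1.89 -0.3   0.67  1.2 ]
1 rows [-1.31  0.45  3.19] [-0.  -0.2 -0. ] | err 0.0 zmin 115 tcp [475. 324. 133.] j6min 0.62 q [-1.13  0.73  0.59  1.87 -0.32  0.62  1.23]
1 rows [-1.31  0.46  3.22] [-0.  0. -0.] | err 0.0 zmin 85 tcp [493. 325. 103.] j6min 0.58 q [-1.08  0.78  0.55  1.85 -0.35  0.58  1.25]
```

View pics/s7.png

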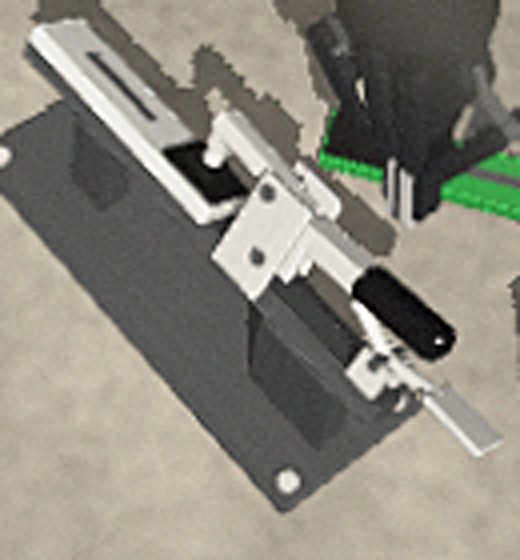

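The picture shows the handle locked down along the bar, its sleeve end at about (440,345), with the foot bearing on the pad at (213,150) and the hand clear. Next I'll move above the paddle and hold there for over a second.

Emit:
move_arm --targets "-1 0.39 2 1.3 6.2 -0.6 0; -1 0.39 2 1.3 6.2 -0.6 0; -1 0.39 2 1.3 6.2 -0.6 0; -1 0.39 2 1.3 6.2 -0.6 0; -1 0 0 0 0 0 0"

```text
clock: 26.28
eef_pos: [447.0, 325.8, 162.9]
tool_rot: [-3.057, 0.109, -3.036]
force: [-1.2, 2.9, -0.9]
width: -0.2
gripper_force: 0.0
```

Emit:
move_arm --targets "-1 0 0 0 0 0 0; -1 0 0 0 0 0 0; -1 0 0 0 0 0 0; -1 0 0 0 0 0 0; -1 0 0 0 0 0 0"

```text
clock: 26.7
eef_pos: [456.8, 308.3, 169.4]
tool_rot: [-3.063, 0.115, -3.067]
force: [-0.2, -0.0, 0.1]
width: -0.2
gripper_force: 0.0
```

Emit:
move_arm --targets "-1 0 0 0 0 0 0; -1 0 0 0 0 0 0; -1 0 0 0 0 0 0; -1 0 0 0 0 0 0; -1 0 0 0 0 0 0"

```text
clock: 27.12
eef_pos: [455.7, 310.3, 168.9]
tool_rot: [-3.062, 0.115, -3.063]
force: [-1.7, -0.2, -0.2]
width: 0.2
gripper_force: 0.0
```

```bash
cat > lv.py <<'E'
from ha import *
s=st();q=s['qpos'];p=s['eef_pos'];T=Rn.from_euler('xyz',s['tool_rot']).as_matrix();RT=Ry(8,-8,-90)
for z in(45,30,20,10,0): q,p,T=seg(q,p,T,o+R@[-3,267,z],RT)
def sleeve():
    d=cam('scene');v=d['color'].max(2)
    for n,t in(('open',0),('locked',1.19)):
        a=[proj(d,hpt(t,k=k,h=0)) for k in(60,75,90,105)];print(n,[int(v[int(round(y)),int(round(x))]) for x,y in a])
sleeve()
E
python3 lv.py
```

```text
tcp anvil [ -2.9 255.2  81.2] r 153.6 (91.2) eq handle th 1.177 F [-1.6 -0.1  0.7] 27.1167
2 rows [-0.7   0.74  1.6 ] [ 1.7 -0.7  0.1] | err 0.0 zmin 120 tcp [473. 323. 138.] j6min 0.62 q [-1.13  0.72  0.59  1.88 -0.32  0.62  1.23]
1 rows [-0.57  0.2   1.39] [ 0. -0.  0.] | err 0.0 zmin 107 tcp [480. 324. 124.] j6min 0.6 q [-1.11  0.74  0.58  1.87 -0.33  0.6   1.24]
1 rows [-0.37  0.13  0.91] [ 0. -0.  0.] | err 0.0 zmin 98 tcp [485. 324. 116.] j6min 0.59 q [-1.1   0.76  0.57  1.86 -0.34  0.59  1.24]
1 rows [-0.38  0.13  0.92] [ 0. -0.  0.] | err 0.0 zmin 89 tcp [490. 325. 107.] j6min 0.58 q [-1.08  0.77  0.56  1.86 -0.34  0.58  1.25]
1 rows [-0.37  0.13  0.92] [ 0. -0.  0.] | err 0.0 zmin 81 tcp [495. 325.  98.] j6min 0.57 q [-1.07  0.79  0.55  1.85 -0.35  0.57  1.26]
open [213, 43, 37, 189]
locked [20, 26, 26, 16]
```

Emit:
move_arm --targets "-1 -0.35 0.75 0.8 1.7 -0.7 0; -1 -0.35 0.75 0.8 1.7 -0.7 0; -1 -0.35 0 0.8 0 0 0; -1 -0.35 0 0.8 0 0 0; -1 0 0 0 0 0 0"

```text
clock: 27.58
eef_pos: [473.2, 321.4, 136.4]
tool_rot: [-3.0, 0.138, -3.061]
force: [-0.2, 0.0, 0.1]
width: -0.2
gripper_force: 0.0
```

Emit:
move_arm --targets "-1 0 0 0 0 0 0; -1 0 0 0 0 0 0"

```text
clock: 27.75
eef_pos: [473.2, 321.9, 138.0]
tool_rot: [-3.002, 0.139, -3.062]
force: [-0.3, -0.1, 0.6]
width: -0.0
gripper_force: 0.0
```

```bash
python3 lv.py
```

```text
tcp anvil [ -2.4 265.3  45.3] r 151.1 (91.2) eq handle th 1.422 F [ 0.  -0.1  0.7] 27.75
1 rows [0.05 0.17 0.03] [ 0.  -0.   0.1] | err 0.0 zmin 120 tcp [473. 323. 137.] j6min 0.62 q [-1.13  0.72  0.59  1.88 -0.32  0.62  1.23]
1 rows [-0.56  0.19  1.37] [ 0. -0.  0.] | err 0.0 zmin 107 tcp [480. 324. 125.] j6min 0.6 q [-1.11  0.74  0.58  1.87 -0.33  0.6   1.24]
1 rows [-0.38  0.13  0.92] [ 0. -0.  0.] | err 0.0 zmin 98 tcp [485. 324. 116.] j6min 0.59 q [-1.1   0.76  0.57  1.86 -0.33  0.59  1.24]
1 rows [-0.37  0.13  0.92] [ 0. -0.  0.] | err 0.0 zmin 89 tcp [490. 325. 107.] j6min 0.58 q [-1.08  0.77  0.56  1.86 -0.34  0.58  1.25]
1 rows [-0.38  0.13  0.92] [ 0. -0.  0.] | err 0.0 zmin 81 tcp [495. 325.  98.] j6min 0.57 q [-1.07  0.79  0.55  1.85 -0.35  0.57  1.26]
open [208, 56, 39, 99]
locked [23, 27, 26, 19]
```

Emit:
move_arm --targets "-1 -0.5 0.3 1.35 0 0 0; -1 -0.38 0.13 0.92 0 0 0; -1 0 0 0 0 0 0"

```text
clock: 28.05
eef_pos: [485.1, 324.8, 114.4]
tool_rot: [-3.001, 0.138, -3.06]
force: [-0.3, -0.4, 0.7]
width: 0.1
gripper_force: 0.3
```

Emit:
move_arm --targets "-1 -0.25 0.1 0.6 0 0 0; -1 -0.25 0.1 0.6 0 0 0; -1 0 0 0 0 0 0"

```text
clock: 28.3
eef_pos: [491.5, 325.5, 103.6]
tool_rot: [-3.001, 0.138, -3.06]
force: [0.7, -0.7, 0.6]
width: -0.4
gripper_force: 0.4
```

```bash
python3 lv.py
```

```text
tcp anvil [ -3.6 267.6   6.2] r 149.7 (91.2) eq handle th 1.683 F [ 0.9 -0.7  0.2] 28.3
2 rows [ 0.7  -0.28 -1.79] [-0.  -0.   0.1] | err 0.0 zmin 103 tcp [473. 323. 138.] j6min 0.6 q [-1.13  0.72  0.59  1.88 -0.32  0.62  1.23]
1 rows [-0.56  0.2   1.38] [-0. -0.  0.] | err 0.0 zmin 107 tcp [480. 324. 125.] j6min 0.61 q [-1.11  0.74  0.58  1.87 -0.33  0.61  1.24]
1 rows [-0.37  0.13  0.92] [-0. -0.  0.] | err 0.0 zmin 98 tcp [485. 324. 116.] j6min 0.59 q [-1.1   0.76  0.57  1.86 -0.33  0.59  1.24]
1 rows [-0.38  0.13  0.92] [-0. -0.  0.] | err 0.0 zmin 89 tcp [490. 325. 107.] j6min 0.58 q [-1.09  0.77  0.56  1.86 -0.34  0.58  1.25]
1 rows [-0.38  0.13  0.92] [-0. -0.  0.] | err 0.0 zmin 81 tcp [495. 325.  98.] j6min 0.57 q [-1.07  0.79  0.55  1.85 -0.35  0.57  1.26]
open [208, 45, 30, 192]
locked [182, 158, 107, 29]
```

The handle has left its locked place, so the clamp has opened. I'll back off and check.

Emit:
move_arm --targets "-1 0.25 0 -1 0 0 0; -1 0.7 0.5 -2.5 0 0 0; -1 0 1 -3 0 0 0; -1 0 1 -3 0 0 0; -1 0 0 0 0 0 0"

```text
clock: 28.77
eef_pos: [467.5, 367.4, 198.7]
tool_rot: [-3.01, 0.146, -3.057]
force: [1.1, 1.0, -0.5]
width: 0.4
gripper_force: 0.0
```

Emit:
move_arm --targets "-1 0 1 -2 0 0 0; -1 0 1 -2 0 0 0; -1 0 0 0 0 0 0; -1 0 0 0 0 0 0; -1 0 0 0 0 0 0"

```text
clock: 29.18
eef_pos: [458.5, 386.0, 229.3]
tool_rot: [-3.001, 0.138, -3.06]
force: [-1.2, 0.2, -1.3]
width: -0.4
gripper_force: 0.0
```

```bash
python3 - <<'E'
from chk import *
import pickle
d=cam('scene');e=cam('top')
for n,k in(('d0.pkl','initial'),('d5.pkl','placed')):
    D=pickle.load(open(n,'rb'))
    for nm,x in(('scene',d),('top',e)):
        m=(np.abs(x['color'].astype(int)-D[nm]['color']).max(2)>45).astype(np.uint8);m=cv2.morphologyEx(m,cv2.MORPH_OPEN,np.ones((3,3)))
        kk,l,st,ce=cv2.connectedComponentsWithStats(m);print(k,nm,[(ce[i].round().astype(int).tolist(),st[i,2:].tolist()) for i in range(1,kk) if st[i,4]>12])
s=read_state();print(s['clock'],s['eef_pos'],s['force'])
off=(R.T@(s['eef_pos']-o))-np.array([-1,0,0]);chk(off)
E
```

```text
initial scene [([271, 12], [17, 29, 322]), ([288, 7], [14, 17, 139]), ([358, 1], [4, 4, 14]), ([468, 44], [101, 111, 5123]), ([524, 29], [11, 20, 153]), ([509, 28], [6, 14, 54]), ([541, 25], [4, 5, 18]), ([550, 50], [8, 19, 86]), ([524, 48], [8, 10, 56]), ([386, 67], [39, 37, 511]), ([558, 49], [4, 5, 16]), ([535, 57], [12, 7, 54]), ([441, 71], [21, 29, 258]), ([517, 75], [6, 5, 24]), ([433, 99], [8, 22, 124]), ([393, 94], [3, 5, 15]), ([394, 101], [4, 5, 16]), ([449, 125], [43, 49, 1172]), ([471, 106], [10, 7, 48]), ([543, 187], [51, 116, 2419]), ([402, 194], [62, 121, 2912]), ([249, 168], [24, 41, 433]), ([543, 156], [5, 4, 17]), ([287, 208], [8, 5, 30]), ([304, 236], [53, 52, 917]), ([512, 251], [79, 60, 2404]), ([401, 257], [26, 20, 272]), ([453, 289], [51, 75, 1716]), ([470, 264], [4, 6, 20]), ([477, 279], [7, 6, 26]), ([485, 293], [10, 9, 44]), ([471, 303], [4, 9, 31])]
initial top [([10, 216], [31, 74, 1145]), ([253, 205], [49, 18, 637]), ([220, 202], [10, 3, 30]), ([80, 221], [38, 35, 733]), ([346, 222], [16, 14, 169]), ([372, 229], [37, 21, 338]), ([302, 234], [4, 4, 14]), (
[... 1578 characters left out ...]
383], [23, 76, 673]), ([166, 386], [69, 75, 3826]), ([117, 384], [24, 74, 627]), ([210, 380], [6, 3, 18]), ([316, 393], [18, 27, 233]), ([223, 385], [6, 10, 57]), ([262, 389], [5, 5, 22]), ([285, 411], [13, 18, 106]), ([211, 416], [11, 7, 71]), ([224, 417], [11, 6, 59]), ([296, 417], [4, 5, 18])]
29.2833 [458.68295369 385.55513523 228.84226497] [-0.3123173  -0.43195174  0.05218503]
scene pred [320.1 252.4] area 156 seen (array([321.1, 252.5]), array([ 13,  15,  21,  16, 162], dtype=int32))
   diff in anvil at that height [-2.7  1.1  0. ]
top pred [223.2 209. ] area 201 seen (array([224.1, 208.9]), array([ 15,  17,  15,  14, 117], dtype=int32))
   diff in anvil at that height [ 0.1 -2.2  0. ]
```

```bash
python3 - <<'E'
from h import *
import pickle
D=pickle.load(open('d0.pkl','rb'))
for im in(D['top']['color'],cam('top')['color']):
    h=cv2.cvtColor(im,cv2.COLOR_RGB2HSV);m=((h[:,:,0]>45)&(h[:,:,0]<75)&(h[:,:,1]>110)&(h[:,:,2]>25)).astype(np.uint8)[245:310,180:250]
    print(m.sum(),cv2.minAreaRect(np.argwhere(m)[:,::-1].astype(np.float32)))
print(order.finish_job())
E
```

```text
499 ((33.95050048828125, 32.99504852294922), (13.57943058013916, 55.23240280151367), 50.71058654785156)
475 ((34.121952056884766, 32.902435302734375), (13.43094253540039, 54.973167419433594), 51.34019470214844)
the job is handed in; nothing more can be done
None
```

The job is handed in: the plate was set on the anvil against the stops, the clamp locked on it and stayed locked for over a second, then sprang open with the release lever. At about 29 s the plate lay free in place, and I saw no sign that anything else had been disturbed.

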